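# Wind up the packing lift and pass the gift box across

### The arm

A 6-joint arm with a two-finger parallel gripper is mounted at the origin on the work surface. World frame = base frame: x ahead of the robot, y to its left, z up, the work surface at z = 0. Lengths are in mm, angles in rad, forces in N, time in s.
With the tool pointing down it reaches from about 300 to 775 mm from the base axis. Payload 14.6 kg.
Tool frame: the origin (TCP) lies between the finger pads; the fingertips stand 25 mm ahead of it and the grasp point (between the pads) lies 6 mm ahead of it; z points along the fingers, x is the direction in which the jaws open and shut, and the axes are right-handed (so a half turn about z gives the same grasp; the last joint's range is limited). The gripper opens to 94 mm and grips with 3 to 60 N. Pads are 16 mm wide; open, the fingers measure 119 mm over their backs; the gripper's body (75 mm by 177 mm) begins 78 mm behind the grasp point.
Start: joints at [1.14, 0.3, 1.521, -0, 1.321, -0.067], TCP at [195.702, 513.994, 230.446] pointing down, gripper open.
Joint ranges: [-3.03, 3.03], [-0.79, 2.21], [0.23, 2.52], [-1.04, 4.18], [0, 3.07], [-2.55, 2.55]. Speed limits (rad/s): [2.22, 2.22, 2.57, 3.14, 3.14, 3.14].

### API

Orientations are given as [roll, pitch, yaw] about the fixed x, y, z axes, in that order (R = Rz(yaw) Ry(pitch) Rx(roll)).
In Python, from cell import manip gives the robot as it stands.
- The arm moves only by the tool apply_moves, never from a script. Its argument "series" is a list of rows, each a list of 3 entries, a list of its own where there are three numbers: the shift along the world's x, y, z in cm, then the turn, a rotation vector about the world's x, y, z in rad, then the opening in per cent of the stroke, from 0 (shut) to 100 (fully open). A call has exactly 10 rows; each row is the pose to reach, as a shift and turn from the pose commanded when the call began; what a row does not reach only later rows make up. A row lasts 1/8 s, in which the tool goes at most 62.5 mm and 10.7 degrees, less where a joint would pass 70% of its speed; a pose out of reach is approached as far as the arm can. A call with a gripper value outside its range is refused whole. The fingers move at their own pace and stop on an object; "grip_force" is the grip in N (left out, the last holds). Time passes only in rows, so rows that repeat a pose let the fingers close, or fill a call up. It gives the time, the measured TCP pose, the force and the opening at its end, in the units of the state.
- manip.read_state(): the state, without advancing time (a new reading comes with each control period).
- manip.camera(name): name is "scene" or "side" or "wrist"; returns (picture, depth): 480x640x3 uint8, red, green, blue; 480x640 float32, mm along the optical axis (not along the pixel's ray), 0 where there is no reading.
- manip.camera_info(name): a dict with "intrinsics" (3x3 intrinsics, pixels), "dist" ([k1, k2, p1, p2, k3] as OpenCV has them; the pictures are not rectified), "extrinsics" (4x4, takes a point from world to camera coordinates); the wrist camera has in their place "hand_eye" (4x4, takes a point from camera to tool coordinates, whose origin is the TCP and whose axes are the tool frame's). Camera axes: x right, y down, z forward; pixel columns grow to the right and rows downward; lengths in mm; the calibration is good to about 2 mm. A picture is of the moment at which its call begins: read the wrist's pose just before it. camera_info takes no time and is no camera call.
- manip.sign_off(): hands the job in, once; it reports no verdict.
The state is a dict: "clock": time; "joints": joint angles; "qd": joint speeds; "effort": joint torques, N m; "eef_pos": TCP position; "eef_rot": TCP orientation; "wrist_force": force on the tool from outside, world axes, zero at the start; "moment": the same for the moment, N m; "finger_gap": finger opening in mm.
Only numpy, scipy, OpenCV 4.12 (cv2) and the standard library are available. Lean on these libraries where they do the work, as an engineer would, in place of code of your own. Each camera call takes 0.05 s, during which the arm holds its last target.

### The job

Fit the loose crank onto the square shaft of the little packing lift and wind it clockwise (seen from above) until the platform is level with the plywood outfeed shelf beside it. Then slide the gift box from the platform across onto the shelf, so that it stands upright and wholly on the shelf; leave the platform level and the crank seated on the shaft, and do not tip the gift box or disturb the tape roll and the stapler.

Things in the scene. Friction and masses are not known exactly. Their poses are not given: they have to be found in the camera images.
- crank: Loose steel crank, 0.43 kg, standing on its 38 x 38 x 43 mm hub, flat sides along its x and y; origin: centre of the hub's underside, z up. A 23 mm square socket (same axes), 30 mm deep, opens below. An arm 18 mm wide, 30 to 42 mm up, runs 70 mm along +x to an upright black knob; a tail with a 30 mm round weight (underside 28 mm up) reaches 63 mm to -x. It balances near the hub's axis.
- crank_knob (a point): Middle of the crank's knob, 70 mm along the crank's +x, 68 mm above the hub's underside. The black round knob is 26 mm across, from 43 to 89 mm above the hub's underside, and spins freely on its own upright axis, so a hand that does not turn can hold it while the crank goes round.
- shaft (a joint): Turning of the lift's upright square shaft in rad; grows clockwise seen from above. Each full clockwise turn raises the platform by 16 mm (0.00255 m per rad). The shaft takes about 0.15 N m to turn, and it stays where it is left. About two to three turns are needed.
- shaft_tip (a point): Centre of the top of the upright steel shaft, 114 mm above the table: 20 mm square, top 10 mm tapering to 12 mm, 34 mm out of a gearbox (80 x 90 mm, top at 74 mm, collar 80 mm). x and y lie along the square's sides and turn with it. When the crank is seated the socket's roof rests on this tip (hub's underside 30 mm below it). Play 1.5 mm a side, about 0.15 rad in turning.
- platform_top (a point): Centre of the top of the lift's aluminium platform (130 mm along x, 140 mm along y, 10 mm thick), 150 mm along +x from the shaft's axis in the lift's frame; it only moves up and down. At the start its top is about 35 mm above the table. Its x and y axes are those of the lift.
- shelf_top (a point): Centre of the top of the fixed plywood outfeed shelf: 160 mm along x, 200 mm along y, 64 to 80 mm above the table. Axes parallel to the platform's. It lies 175 mm along the platform's +y, with a gap of about 5 mm; its edge towards the platform is bevelled, and along its far (+y) edge runs a stop 10 mm high, 100 mm from this point.
- gift_box: Closed red rigid gift box on the platform, 100 mm along x, 110 mm along y, 50 mm tall, about 0.45 kg; too wide to grip, to be pushed. Origin: centre of its underside. It starts within 10 mm of the platform's centre, turned 0.12 rad at most from the platform's axes.
- tape_roll: Bystander: amber roll of packing tape lying flat, 110 mm across, 50 mm tall; origin at the centre of its underside.
- stapler: Bystander: black and grey stapler, 140 mm long (x), 36 mm wide, 45 mm tall; origin at the centre of its underside.
There are look-alikes about, which are no part of the job. What is shaped like the gift_box but green or yellow is not meant.

How it is judged (in metres and radians):
On the way, in this order (a step that is already met when the one before it is completed fails the run):
1. the crank is seated on the shaft (horizontal distance between crank and shaft_tip below 0.006 m and z of crank in the frame of shaft_tip below -0.022 m and angle between crank's own z axis and vertical below 0.15 rad), for 0.2 s.
2. the platform has been wound level with the shelf (within 4 mm) by the crank, the gift box still on the platform (z of platform_top in the frame of shelf_top between -0.004 and 0.004 m and horizontal distance between crank and shaft_tip below 0.01 m and z of crank in the frame of shaft_tip below -0.015 m and y of gift_box in the frame of shelf_top below -0.12 m), for 0.2 s.
At the end, for the whole second after the job is handed in: The gift box stands upright and at rest wholly on the shelf (centre within 32 mm of the shelf's centre across, at most 47 mm short of it towards the platform), the platform is level with the shelf within 4 mm, and the crank sits on the shaft, at least half the socket deep (y of gift_box in the frame of shelf_top between -0.047 and 0.06 m and x of gift_box in the frame of shelf_top between -0.032 and 0.032 m and z of gift_box in the frame of shelf_top between -0.004 and 0.004 m and angle between gift_box's own z axis and vertical below 0.08 rad and linear speed of gift_box below 0.02 m/s and z of platform_top in the frame of shelf_top between -0.004 and 0.004 m and horizontal distance between crank and shaft_tip below 0.01 m and z of crank in the frame of shaft_tip below -0.015 m and angle between crank's own z axis and vertical below 0.15 rad); the robot touches nothing.
It fails at once if the gift box is tipped more than 0.35 rad (angle between gift_box's own z axis and vertical above 0.35 rad).
It fails at once if the tape roll is moved by more than 30 mm (distance of tape_roll from where it was at the start of the episode above 0.03 m).
It fails at once if the stapler is moved by more than 30 mm (distance of stapler from where it was at the start of the episode above 0.03 m).
It also fails if it takes over 72 s, if anything falls off the work surface, if the arm or the gripper's body presses on something with over 40 N, if the wrist force passes 120 N, or if a joint passes its speed limit or range.

## Working session

There is one attempt and no reset: what is moved stays moved. The work goes in short steps, Python scripts to look and compute and a tool call to move; the robot and the scene stay as the last step left them, time stands still between calls to the robot, and variables do not carry over. Pictures are saved under pics/ and viewed, and the job is handed in when it is done.

Besides the shell and the picture viewer there is one more tool, called after "Request:" by a JSON object that holds its "name" and its "arguments". apply_moves: Moves the arm, as the interface text tells. Its arguments: {"type":"object","properties":{"series":{"type":"array","items":{"type":"array"}},"grip_force":{"type":"number"}},"required":["series"]}

```bash
ls; mkdir -p pics; python3 - <<'E'
from cell import manip
import cv2,numpy as np
print(manip.read_state())
for n in ["scene","side","wrist"]:
    p,d=manip.camera(n); cv2.imwrite(f"pics/{n}0.png",p[:,:,::-1]); np.save(f"{n}0.npy",d); np.save(f"{n}0_rgb.npy",p)
    print(n,{k:np.round(v,4).tolist() if not isinstance(v,str) else v for k,v in manip.camera_info(n).items()})
E
```

```text
pics
{'clock': 0.0, 'joints': array([ 1.14036923e+00,  3.00476246e-01,  1.52156175e+00, -5.86514225e-06,
        1.32072992e+00, -6.65990069e-02]), 'qd': array([-0.00059901,  0.00128613,  0.00036113, -0.00060518,  0.00049717,
        0.0006021 ]), 'effort': array([ 1.56479786e-03, -5.31807089e+01, -3.52749074e+01,  7.09227752e-02,
        2.42579577e-02, -6.85188456e-05]), 'eef_pos': array([195.62557663, 513.78332709, 229.89167555]), 'eef_rot': array([-3.14152011e+00,  1.17303657e-03,  1.20696974e+00]), 'wrist_force': array([-0.71566593,  0.04134839, -0.00965259]), 'moment': array([-0.03729372, -0.01580026,  0.00962223]), 'finger_gap': 94.19285112247366}
scene {'intrinsics': [[605.8586, 0.0, 324.0673], [0.0, 605.8586, 239.8821], [0.0, 0.0, 1.0]], 'dist': [-0.2109, 0.0, 0.0, 0.0, 0.0], 'extrinsics': [[0.22, 0.9755, -0.0012, -88.0826], [0.6283, -0.1426, -0.7648, -253.6516], [-0.7462, 0.1675, -0.6443, 1913.8289], [0.0, 0.0, 0.0, 1.0]]}
side {'intrinsics': [[560.6572, 0.0, 315.9806], [0.0, 560.6572, 251.1556], [0.0, 0.0, 1.0]], 'dist': [-0.0127, 0.0, 0.0, 0.0, 0.0], 'extrinsics': [[0.883, -0.4691, -0.0177, -473.3106], [-0.3529, -0.6385, -0.6839, 219.8872], [0.3095, 0.6101, -0.7294, 1120.766], [0.0, 0.0, 0.0, 1.0]]}
wrist {'intrinsics': [[377.1379, 0.0, 320.6429], [0.0, 377.1379, 245.2959], [0.0, 0.0, 1.0]], 'dist': [-0.0194, 0.0, 0.0, 0.0, 0.0], 'hand_eye': [[1.0, 0.0002, -0.0001, 0.3348], [-0.0001, 0.9578, 0.2873, -84.9021], [0.0002, -0.2873, 0.9578, -153.3588], [0.0, 0.0, 0.0, 1.0]]}
```

View pics/scene0.png

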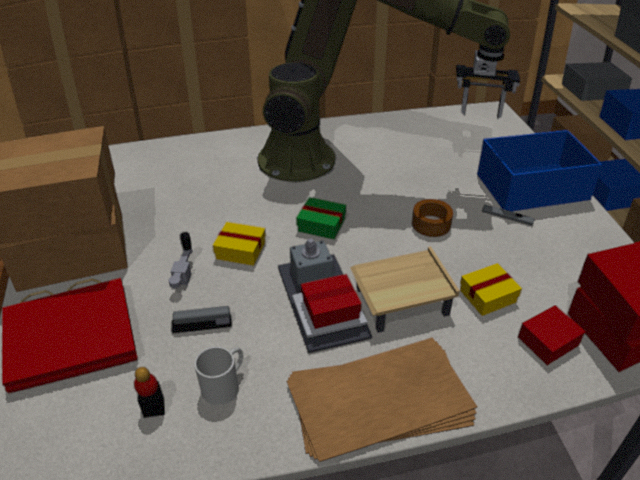

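View pics/side0.png

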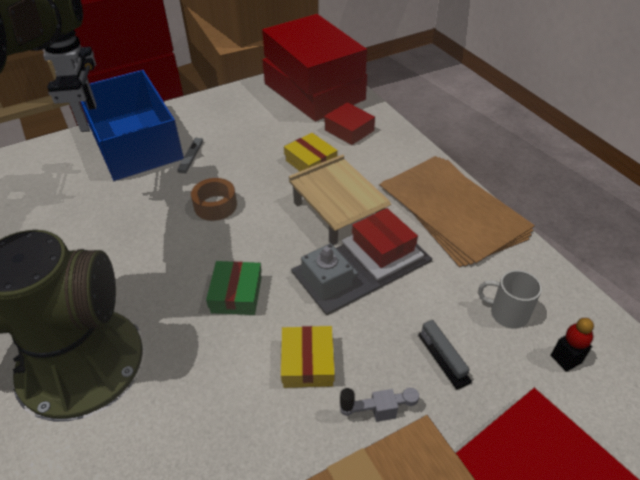

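View pics/wrist0.png

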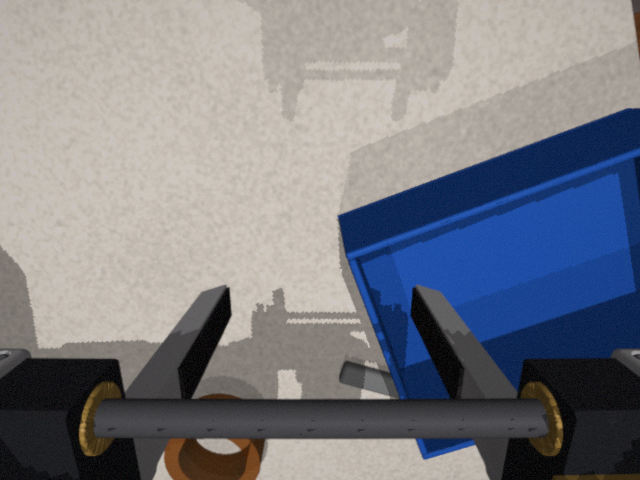

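The crank candidates are the grey knob-and-hub piece, at scene (180,265) and side (385,403), and a grey tool at scene (510,212). The first fits the description: hub, tail weight and black knob. The red boxes are at scene (330,300), which sits on the lift platform, and (551,335), which is loose on the table. The one on the platform is meant. I'll confirm both in an enlarged crop.

```bash
cat > h.py <<'E'
import numpy as np,cv2
from cell import manip
def info(n):
    i=manip.camera_info(n); return np.array(i["intrinsics"]),np.array(i["dist"]),i
def wT(n,st=None):
    K,D,i=info(n)
    if n!="wrist": return np.linalg.inv(np.array(i["extrinsics"]))
    from scipy.spatial.transform import Rotation as R
    T=np.eye(4);T[:3,:3]=R.from_euler('xyz',st["eef_rot"]).as_matrix();T[:3,3]=st["eef_pos"]
    return T@np.array(i["hand_eye"])
def ray(n,uv,st=None):
    K,D,i=info(n); u=cv2.undistortPoints(np.array(uv,float).reshape(-1,1,2),K,D).reshape(-1,2)
    T=wT(n,st); d=np.c_[u,np.ones(len(u))]@T[:3,:3].T
    return T[:3,3],d
def plane(n,uv,z,st=None):
    o,d=ray(n,uv,st); return o+d*((z-o[2])/d[:,2])[:,None]
def tri(uva,uvb,na="scene",nb="side"):
    o1,d1=ray(na,[uva]);o2,d2=ray(nb,[uvb]);d1=d1[0];d2=d2[0]
    s=np.linalg.lstsq(np.c_[d1,-d2],o2-o1,rcond=None)[0]
    a=o1+s[0]*d1;b=o2+s[1]*d2
    return (a+b)/2,np.linalg.norm(a-b)
def proj(n,P,st=None):
    K,D,i=info(n); T=np.linalg.inv(wT(n,st))
    return cv2.projectPoints(np.array(P,float).reshape(-1,1,3),cv2.Rodrigues(T[:3,:3])[0],T[:3,3],K,D)[0].reshape(-1,2)
def crop(n,rgb,x0,y0,w,h,s,name):
    c=cv2.resize(rgb[y0:y0+h,x0:x0+w,::-1],None,fx=s,fy=s,interpolation=cv2.INTER_CUBIC); cv2.imwrite(name,c)
E
python3 - <<'E'
from h import *
a=np.load("scene0_rgb.npy");b=np.load("side0_rgb.npy")
crop(0,a,150,220,100,120,5,"pics/c1.png");crop(0,b,270,180,200,250,2,"pics/c2.png");crop(0,b,280,200,160,120,5,"pics/c3.png");crop(0,a,260,220,200,140,4,"pics/c4.png");crop(0,b,330,370,120,60,6,"pics/c5.png")
E
```

```text
(no output)
```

View pics/c1.png

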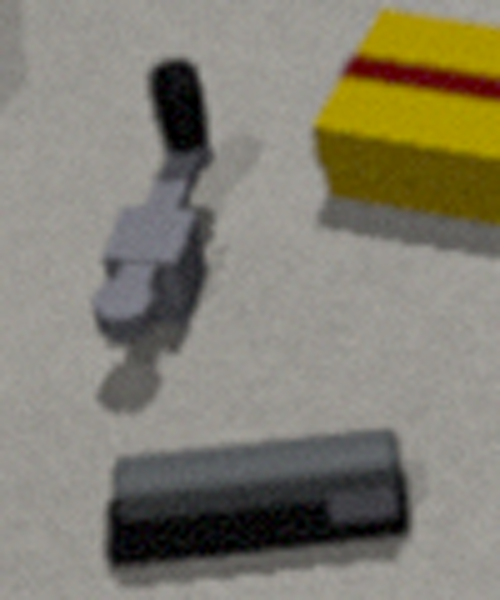

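View pics/c3.png

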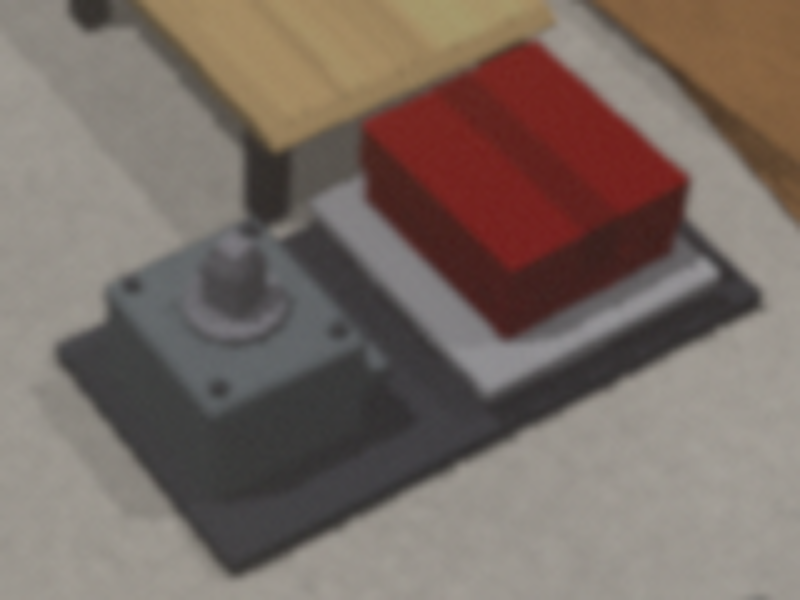

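View pics/c4.png

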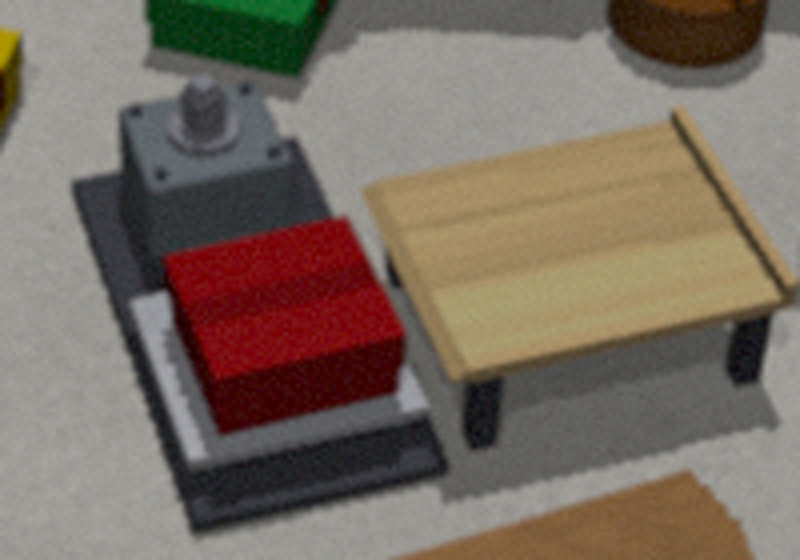

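View pics/c5.png

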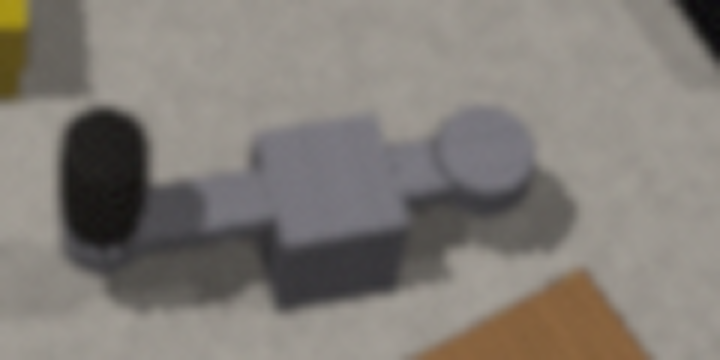

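Crop check: the crank is a grey hub with a black knob and tail weight, standing on its hub. The gift box on the platform is red, next to the gearbox with the square shaft. Both match the description.

```bash
python3 - <<'E'
from h import *
np.set_printoptions(suppress=True,precision=1)
def both(nm,a,b,z):
    print(nm,plane("scene",[a],z)[0],plane("side",[b],z)[0],*tri(a,b))
c1=lambda x,y:(x/5+150-.4,y/5+220-.4)
c5=lambda x,y:(x/6+330-.4,y/6+370-.4)
c4=lambda x,y:(x/4+260-.4,y/4+220-.4)
c3=lambda x,y:(x/5+280-.4,y/5+200-.4)
both("hub",c1(150,234),c5(333,182),43)
both("knob",c1(180,105),c5(104,178),66)
both("weight",c1(123,290),c5(487,150),42)
both("tip",c4(203,83),c3(233,245),114)
both("box far-left corner",c4(347,220),c3(370,127),85)
both("shelf c1",c4(365,187),c3(270,150),80)
print("shelf", plane("scene",[c4(455,375)],80)[0])
print("box corners scene",plane("scene",[c4(167,258),c4(347,220),c4(403,332),c4(216,378)],85))
print("box corners side",plane("side",[c3(512,270),c3(370,127),c3(530,40),c3(688,183)],85))
print("gb bolts scene",plane("scene",[c4(135,110),c4(245,90),c4(277,152),c4(160,175)],74))
print("plat side",plane("side",[c3(315,205),c3(485,395),c3(718,270)],35))
print("tape",plane("scene",[(432,212)],50),"stapler",plane("scene",[(201,317)],45))
E
```

```text
hub [ 473.4 -380.1   43. ] [ 474.5 -381.5   43. ] [ 474.2 -380.8   43.3] 1.5433475368550165
knob [ 405.6 -358.5   66. ] [ 408.5 -358.1   66. ] [ 407.9 -358.6   67.7] 0.5708246788483553
weight [ 509.9 -395.    42. ] [ 521.2 -394.3   42. ] [ 518.2 -395.5   48.7] 2.9252217620952856
tip [530.1 -62.4 114. ] [529.4 -62.  114. ] [529.5 -62.1 113.7] 0.49038563448792816
box far-left corner [633.7  -0.2  85. ] [630.8  -3.9  85. ] [632.1  -0.5  82.6] 2.081452105602252
shelf c1 [603.8  18.4  80. ] [587.1   9.4  80. ] [592.8  20.8  68.6] 2.1763675241287332
shelf [759.6  28.   80. ]
box corners scene [[ 641.5 -106.7   85. ]
 [ 633.7   -0.2   85. ]
 [ 726.8    7.7   85. ]
 [ 737.5  -98.9   85. ]]
box corners side [[ 639.1 -108.1   85. ]
 [ 630.8   -3.9   85. ]
 [ 724.3    9.8   85. ]
 [ 734.3 -101.4   85. ]]
gb bolts scene [[499.4 -99.   74. ]
 [495.8 -29.5  74. ]
 [555.9 -23.2  74. ]
 [560.5 -95.3  74. ]]
plat side [[ 610.1    7.7   35. ]
 [ 617.3 -127.    35. ]
 [ 747.9 -115.1   35. ]]
tape [[412.  296.1  50. ]] stapler [[ 656.  -339.8   45. ]]
```

Request:
{"name": "apply_moves", "arguments": {"series": [[[2,-3.5,0],[0,0,0],100],[[5,-8.7,0.5],[0,0,0],100],[[8,-14,0.5],[0,0,0],100],[[11,-19,1],[0,0,0],100],[[14,-24.2,1],[0,0,0],100],[[17,-29.4,1.5],[0,0,0],100],[[20,-34.6,1.5],[0,0,0],100],[[23,-39.7,1.5],[0,0,0],100],[[26,-44.9,1.5],[0,0,0],100],[[29,-50,1.5],[0,0,0],100]]}}

```text
clock: 1.4
eef_pos: [486.3, 12.0, 245.5]
eef_rot: [3.141, -0.0, 1.207]
wrist_force: [1.1, 0.5, 0.4]
finger_gap: 94.0
```

Request:
{"name": "apply_moves", "arguments": {"series": [[[2.5,-4.3,0],[0,0,0],100],[[4,-7,0],[0,0,0],100],[[4.4,-7.6,0],[0,0,0],100],[[4.4,-7.6,0],[0,0,0],100],[[4.4,-7.6,0],[0,0,0],100],[[4.4,-7.6,0],[0,0,0],100],[[4.4,-7.6,0],[0,0,0],100],[[4.4,-7.6,0],[0,0,0],100],[[4.4,-7.6,0],[0,0,0],100],[[4.4,-7.6,0],[0,0,0],100]]}}

```text
clock: 2.65
eef_pos: [529.7, -62.0, 245.4]
eef_rot: [-3.142, -0.0, 1.207]
wrist_force: [0.4, 0.2, 0.7]
finger_gap: 93.9
```

```bash
python3 - <<'E'
from h import *
s=manip.read_state();p,d=manip.camera("wrist")
cv2.imwrite("pics/w1.png",p[:,:,::-1]);np.savez("w1.npz",p=p,d=d,eef_pos=s["eef_pos"],eef_rot=s["eef_rot"]);print(s["clock"],s["eef_pos"],s["eef_rot"],s["joints"])
print(proj("wrist",[[529.6,-62.1,114]],s))
crop(0,p,250,180,160,120,5,"pics/w1c.png")
E
```

```text
2.65 [529.69882509 -62.0020387  245.43601588] [-3.14156468e+00 -2.58956130e-05  1.20695423e+00] [-1.85216647e-01  2.51099575e-01  1.54778149e+00  3.12631188e-05
  1.34273452e+00 -1.39217795e+00]
[[320.10414646 244.59783761]]
```

View pics/w1.png

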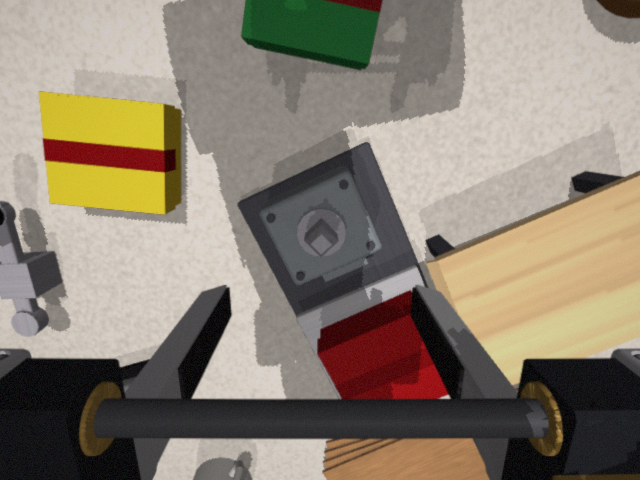

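View pics/w1c.png

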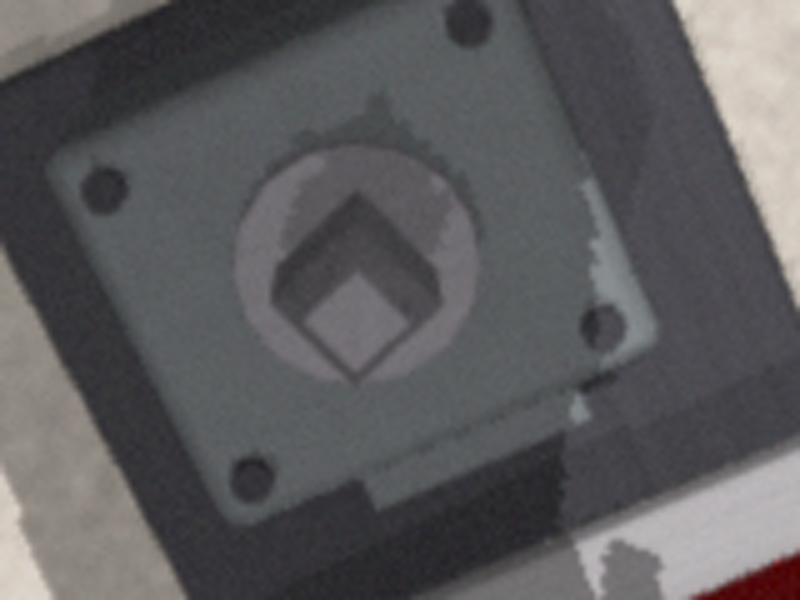

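The wrist view shows the shaft tip at about (321,244), with its square turned roughly 45° in the picture. The gearbox bolts are at (271,218), (343,184), (370,245) and (300,275).

```bash
python3 - <<'E'
from h import *
np.set_printoptions(suppress=True,precision=3)
s=dict(np.load("w1.npz"))
c=lambda L:[(x/5+250-.4,y/5+180-.4) for x,y in L]
T=plane("wrist",c([(356,268),(411,322),(358,377),(302,322)]),114,s)
B=plane("wrist",c([(104,190),(468,22),(603,326),(252,478)]),74,s)
S=plane("wrist",c([(356,192),(440,270),(440,300),(356,385),(272,300)]),104,s)
for P,n in((T,'tip'),(B,'bolts')):
    print(n,P.mean(0)); e=np.roll(P,-1,0)-P
    print(np.linalg.norm(e[:,:2],axis=1),np.degrees(np.arctan2(e[:,1],e[:,0])),np.arctan2(e[:,1],e[:,0]))
print(S)
E
```

```text
tip [529.453 -61.33  114.   ]
[12.346 12.358 12.687 12.235] [  23.731  -63.312 -156.765  115.124] [ 0.414 -1.105 -2.736  2.009]
bolts [529.396 -61.396  74.   ]
[70.059 59.979 69.967 59.781] [  94.015    4.009  -86.148 -175.903] [ 1.641  0.07  -1.504 -3.07 ]
[[511.86  -54.76  104.   ]
 [528.74  -46.649 104.   ]
 [533.475 -48.382 104.   ]
 [542.219 -66.312 104.   ]
 [523.765 -73.894 104.   ]]
```

Request:
{"name": "apply_moves", "arguments": {"series": [[[-0.6,-3,0],[0,0,0],100],[[-1.5,-8.5,-1],[0,0,0.02],100],[[-2.5,-14.2,-2],[0,0,0.04],100],[[-3.5,-20,-3.5],[0,0,0.04],100],[[-4.5,-25.7,-5],[0,0,0.04],100],[[-5.3,-30.2,-6.5],[0,0,0.04],100],[[-5.6,-31.9,-7],[0,0,0.04],100],[[-5.6,-31.9,-7],[0,0,0.04],100],[[-5.6,-31.9,-7],[0,0,0.04],100],[[-5.6,-31.9,-7],[0,0,0.04],100]]}}

```text
clock: 3.95
eef_pos: [474.4, -379.9, 176.2]
eef_rot: [3.141, 0.0, 1.249]
wrist_force: [-0.2, 0.6, 0.3]
finger_gap: 94.0
```

```bash
python3 - <<'E'
from h import *
s=manip.read_state();p,d=manip.camera("wrist")
cv2.imwrite("pics/w2.png",p[:,:,::-1]);np.savez("w2.npz",p=p,d=d,eef_pos=s["eef_pos"],eef_rot=s["eef_rot"]);print(s["clock"],s["eef_pos"],s["eef_rot"],s["joints"])
print(proj("wrist",[[474,-381,43]],s))
crop(0,p,220,130,200,200,3.8,"pics/w2c.png")
E
```

```text
3.95 [ 474.37550217 -379.93402934  176.18868614] [3.14066759e+00 2.96834593e-04 1.24853706e+00] [-7.35595255e-01  4.73306559e-01  1.41106570e+00  1.04875826e-04
  1.25625401e+00 -1.98416485e+00]
[[318.85486904 243.84540315]]
```

View pics/w2.png

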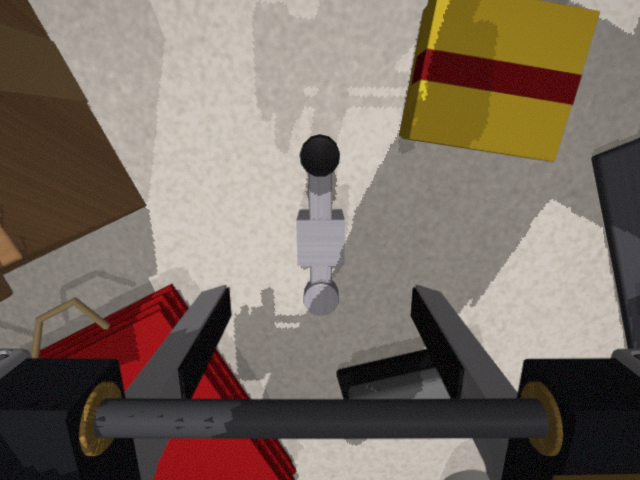

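```bash
python3 - <<'E'
from h import *
p=np.load("w2.npz")["p"]; crop(0,p,220,130,200,140,4,"pics/w2d.png")
E
```

```text
(no output)
```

View pics/w2d.png

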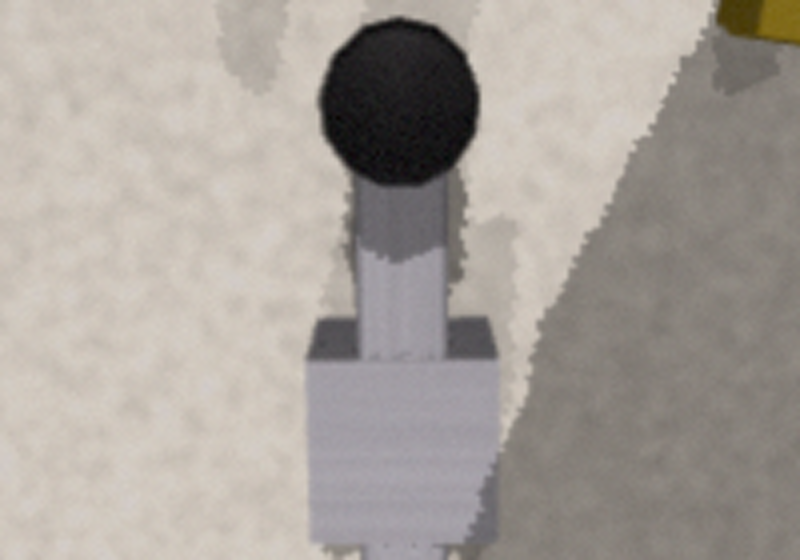

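```bash
python3 - <<'E'
from h import *
np.set_printoptions(suppress=True,precision=3)
s=dict(np.load("w2.npz"))
c=lambda L:[(x/4+220-.4,y/4+130-.4) for x,y in L]
T=plane("wrist",c([(307,360),(499,360),(497,543),(310,543)]),43,s)
print(T.mean(0));e=np.roll(T,-1,0)-T;print(np.linalg.norm(e,axis=1),np.arctan2(e[:,1],e[:,0]))
k=plane("wrist",c([(400,101)]),86,s);print(k, k-T.mean(0),np.arctan2(*(k-T.mean(0))[0][[1,0]]))
print(plane("wrist",[(320.5,298)],42,s))
E
```

```text
[ 473.643 -379.579   43.   ]
[37.317 37.746 37.692 37.748] [ 1.249 -0.315 -1.893  2.817]
[[ 406.715 -357.721   86.   ]] [[-66.928  21.858  43.   ]] 2.825919276010858
[[ 519.234 -394.73    42.   ]]
```

Request:
{"name": "apply_moves", "arguments": {"series": [[[0,0,-3],[0,0,0],100],[[0,0.03,-8],[0,0,0],100],[[-0.05,0.03,-12],[0,0,0],100],[[-0.05,0.03,-14],[0,0,0],100],[[-0.05,0.03,-14.6],[0,0,0],100],[[-0.05,0.03,-14.6],[0,0,0],60],[[-0.05,0.03,-14.6],[0,0,0],20],[[-0.05,0.03,-14.6],[0,0,0],20],[[-0.05,0.03,-14.6],[0,0,0],20],[[-0.05,0.03,-14.6],[0,0,0],20]], "grip_force": 35}}

```text
clock: 5.25
eef_pos: [473.2, -380.8, 29.6]
eef_rot: [3.141, 0.0, 1.247]
wrist_force: [-0.8, 0.4, -0.2]
finger_gap: 47.4
```

Request:
{"name": "apply_moves", "arguments": {"series": [[[0,0,0],[0,0,0],20],[[0,0,0],[0,0,0],20],[[0,0,0],[0,0,0],20],[[0,0,0],[0,0,0],20],[[0,0,1],[0,0,0],20],[[0,0,4],[0,0,0],20],[[0,0,8],[0,0,0],20],[[0,0,11.5],[0,0,0],20],[[0,0,13],[0,0,0],20],[[0,0,13],[0,0,0],20]]}}

```text
clock: 6.5
eef_pos: [473.2, -380.8, 159.6]
eef_rot: [3.141, 0.0, 1.247]
wrist_force: [-0.1, -0.0, -5.0]
finger_gap: 37.6
```

```bash
python3 - <<'E'
from h import *
s=manip.read_state();p,d=manip.camera("wrist")
cv2.imwrite("pics/w3.png",p[:,:,::-1]);np.savez("w3.npz",p=p,d=d,eef_pos=s["eef_pos"],eef_rot=s["eef_rot"]);print(s)
E
```

```text
{'clock': 6.5, 'joints': array([-7.37896398e-01,  4.88595462e-01,  1.42880058e+00, -9.69092102e-05,
        1.22348498e+00, -1.98479581e+00]), 'qd': array([ 0.00209425,  0.03300376,  0.02943496,  0.00300847, -0.01628984,
       -0.00194651]), 'effort': array([ 2.47374829e-02, -6.74735785e+01, -3.73016524e+01, -4.36080631e-02,
        4.01531607e-01, -2.78090702e-04]), 'eef_pos': array([ 473.18705302, -380.80347867,  159.64637596]), 'eef_rot': array([3.14097781e+00, 3.69715908e-04, 1.24693225e+00]), 'wrist_force': array([-0.14706627, -0.04026111, -5.03425503]), 'moment': array([ 0.01281745,  0.00555665, -0.00568186]), 'finger_gap': 37.578507495531234}
```

View pics/w3.png

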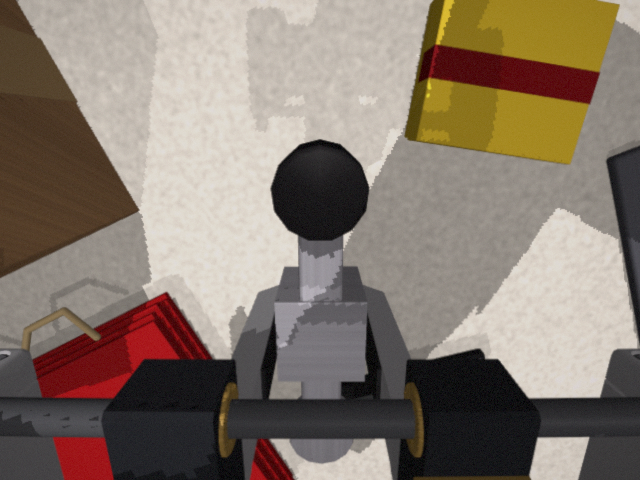

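The crank is held (gap 37.6 mm, weight 5 N). The hub top spans roughly (276..367, 303..380). I'll measure the crank's offset in the hand.

```bash
python3 - <<'E'
from h import *
np.set_printoptions(suppress=True,precision=2)
s=dict(np.load("w3.npz"));p=s["p"]
crop(0,p,220,130,200,150,4,"pics/w3c.png");crop(0,p,220,250,200,150,4,"pics/w3d.png")
E
```

```text
(no output)
```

View pics/w3d.png

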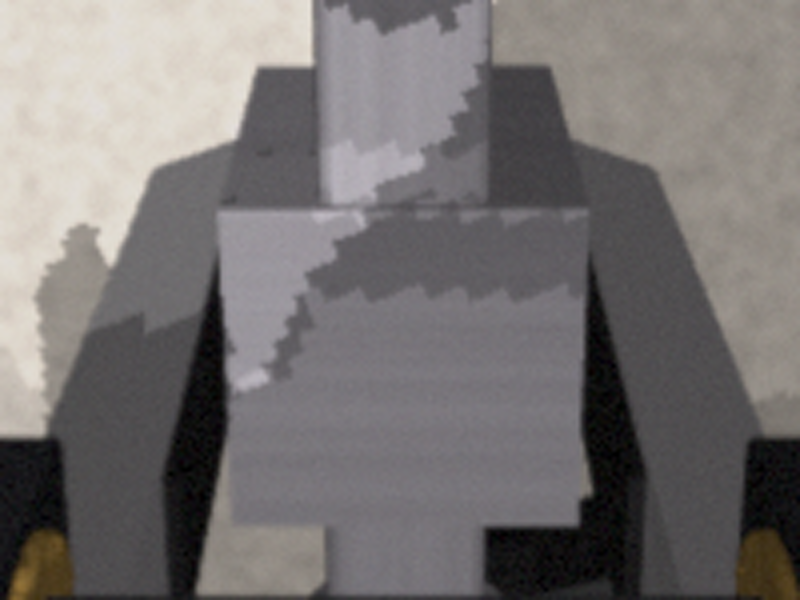

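View pics/w3c.png

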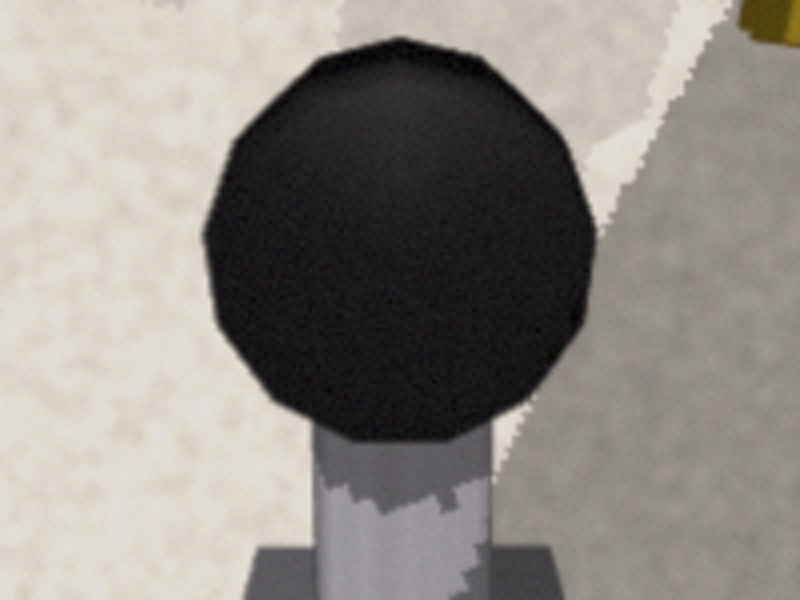

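```bash
python3 - <<'E'
from h import *
from scipy.spatial.transform import Rotation as R
np.set_printoptions(suppress=True,precision=2)
s=dict(np.load("w3.npz"))
c=lambda L:[(x/4+220-.4,y/4+250-.4) for x,y in L]
z=s["eef_pos"][2]+13.4
T=plane("wrist",c([(219,208),(588,208),(581,525),(233,525)]),z,s)
e=np.roll(T,-1,0)-T;print(T.mean(0),np.linalg.norm(e,axis=1),np.arctan2(e[:,1],e[:,0]))
M=R.from_euler('xyz',s["eef_rot"]).as_matrix()
print("in tool",(T.mean(0)-s["eef_pos"])@M)
k=plane("wrist",[(400/4+220-.4,238/4+130-.4)],z+44,s)
print("knob in tool",(k-s["eef_pos"])@M)
E
```

```text
[ 473.18 -380.31  173.05] [37.44 37.8  37.9  37.8 ] [ 1.25 -0.31 -1.89  2.82]
in tool [  0.47  -0.15 -13.4 ]
knob in tool [[  0.08 -71.04 -57.44]]
```

Request:
{"name": "apply_moves", "arguments": {"series": [[[0.5,2.8,0.3],[0,0,-0.08],20],[[1.3,7.5,0.5],[0,0,-0.2],20],[[2.2,12.5,0.5],[0,0,-0.34],20],[[3.1,17.7,0.5],[0,0,-0.48],20],[[4,23,0.5],[0,0,-0.62],20],[[4.9,27.8,0.5],[0,0,-0.74],20],[[5.5,31,0.3],[0,0,-0.8],20],[[5.63,31.95,0],[0,0,-0.816],20],[[5.63,31.95,0],[0,0,-0.816],20],[[5.63,31.95,0],[0,0,-0.816],20]]}}

```text
clock: 7.8
eef_pos: [529.3, -62.2, 159.0]
eef_rot: [-3.141, 0.001, 0.431]
wrist_force: [-0.2, -0.1, -4.6]
finger_gap: 38.1
```

```bash
python3 - <<'E'
from h import *
s=manip.read_state();print(s["clock"],s["eef_pos"],s["eef_rot"])
p,d=manip.camera("side");cv2.imwrite("pics/s4.png",p[:,:,::-1])
crop(0,p,270,170,150,130,5,"pics/s4c.png")
p,d=manip.camera("scene");crop(0,p,260,200,130,110,6,"pics/s4d.png")
E
```

```text
7.8 [529.27310258 -62.20631421 159.04677798] [-3.14134853e+00  6.59923702e-04  4.30675191e-01]
```

View pics/s4c.png

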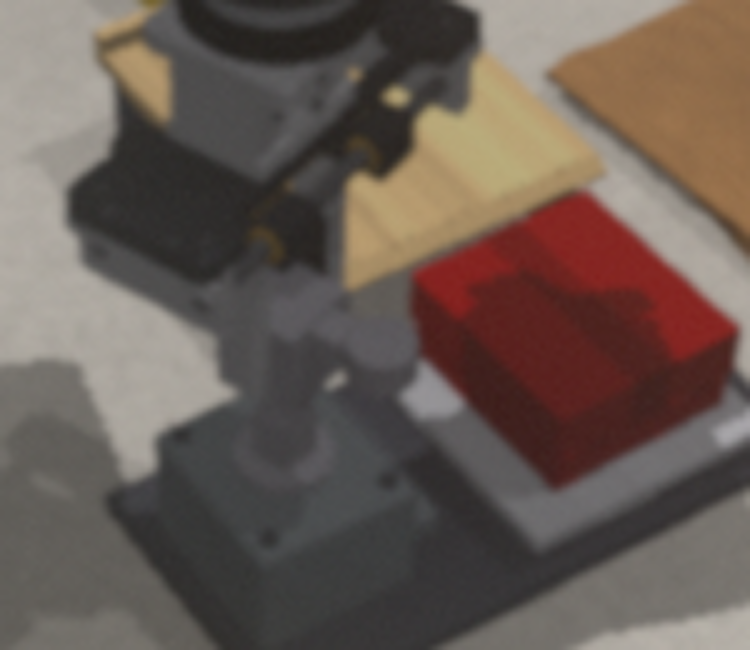

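View pics/s4d.png

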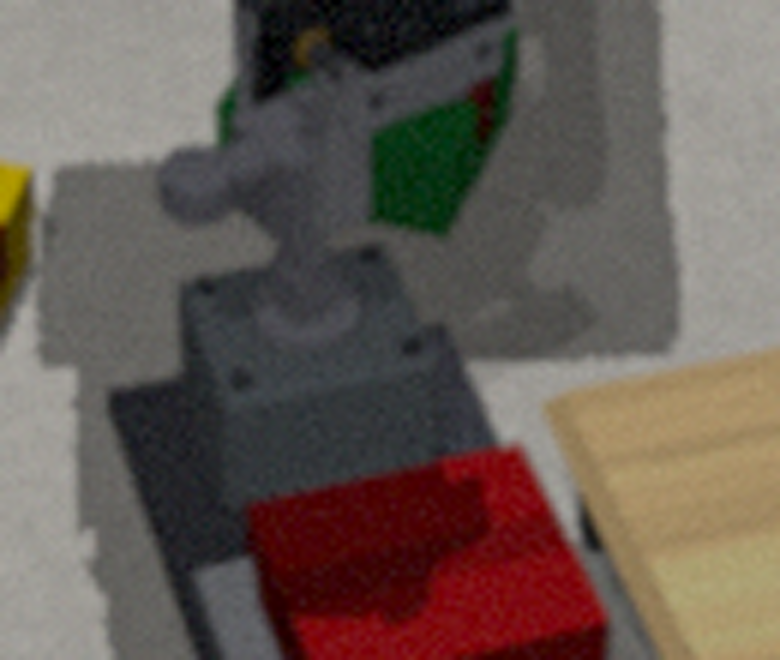

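Both views show the socket right above the shaft with matching orientation. I'll lower it gently.

Request:
{"name": "apply_moves", "arguments": {"series": [[[0,0.06,-0.8],[0,0,0],20],[[0,0.06,-1.6],[0,0,0],20],[[0,0.06,-2.1],[0,0,0],20],[[0,0.06,-2.5],[0,0,0],20],[[0,0.06,-2.8],[0,0,0],20],[[0,0.06,-3.1],[0,0,0],20],[[0,0.06,-3.4],[0,0,0],20],[[0,0.06,-3.7],[0,0,0],20],[[0,0.06,-4],[0,0,0],20],[[0,0.06,-4],[0,0,0],20]]}}

```text
clock: 9.15
eef_pos: [529.4, -60.6, 119.2]
eef_rot: [-3.141, 0.0, 0.431]
wrist_force: [-0.0, 0.4, -4.7]
finger_gap: 38.0
```

Request:
{"name": "apply_moves", "arguments": {"series": [[[0,-0.03,-0.2],[0,0,0],20],[[0,-0.03,-0.4],[0,0,0],20],[[0,-0.03,-0.5],[0,0,0],20],[[0,-0.03,-0.5],[0,0,0],20],[[0,-0.03,-0.5],[0,0,0],70],[[0,-0.03,-0.5],[0,0,0],90],[[0,-0.03,-0.5],[0,0,0],90],[[0,-0.03,-0.5],[0,0,0],90],[[0,-0.03,-0.5],[0,0,0],90],[[0,-0.03,-0.3],[0,0,0],90]]}}

```text
clock: 10.4
eef_pos: [529.4, -60.9, 116.4]
eef_rot: [-3.141, 0.0, 0.431]
wrist_force: [-1.0, -0.3, 1.0]
finger_gap: 84.2
```

Request:
{"name": "apply_moves", "arguments": {"series": [[[0,0,2],[0,0,0],100],[[0,0,5],[0,0,0],100],[[0,0,9],[0,0,0],100],[[0,0,12],[0,0,0],100],[[0,0,13.5],[0,0,0],100],[[0,0,13.5],[0,0,0],100],[[0,0,13.5],[0,0,0],100],[[0,0,13.5],[0,0,0],100],[[0,0,13.5],[0,0,0],100],[[0,0,13.5],[0,0,0],100]]}}

```text
clock: 11.65
eef_pos: [529.5, -60.9, 251.2]
eef_rot: [-3.141, 0.0, 0.431]
wrist_force: [-0.1, 0.9, 1.0]
finger_gap: 93.8
```

```bash
python3 - <<'E'
from h import *
s=manip.read_state();p,d=manip.camera("wrist")
cv2.imwrite("pics/w5.png",p[:,:,::-1]);np.savez("w5.npz",p=p,d=d,eef_pos=s["eef_pos"],eef_rot=s["eef_rot"]);print(s["clock"],s["eef_pos"])
crop(0,p,240,120,160,150,4,"pics/w5c.png")
p,d=manip.camera("side");crop(0,p,270,170,150,130,5,"pics/s5c.png")
E
```

```text
11.65 [529.47574107 -60.90933479 251.22065282]
```

View pics/w5.png

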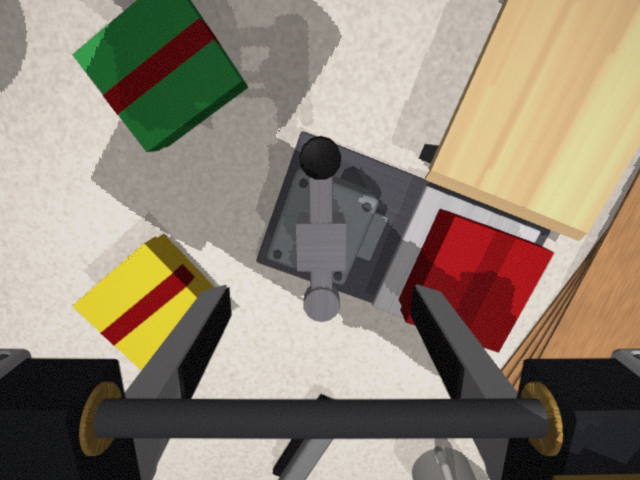

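View pics/w5c.png

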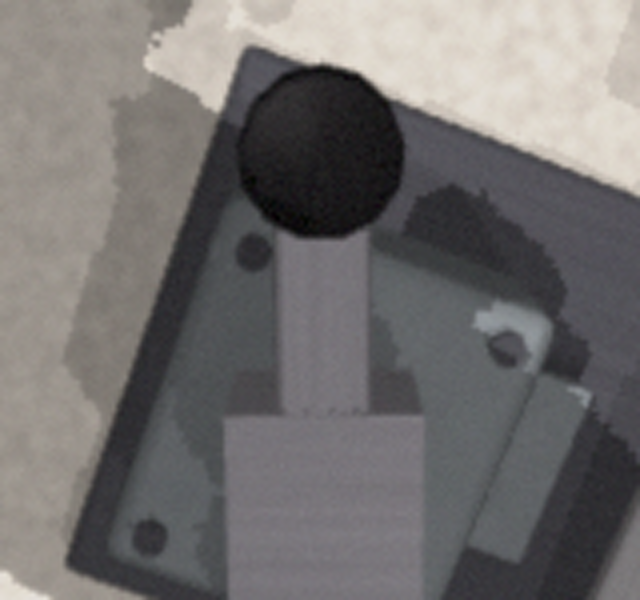

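View pics/s5c.png

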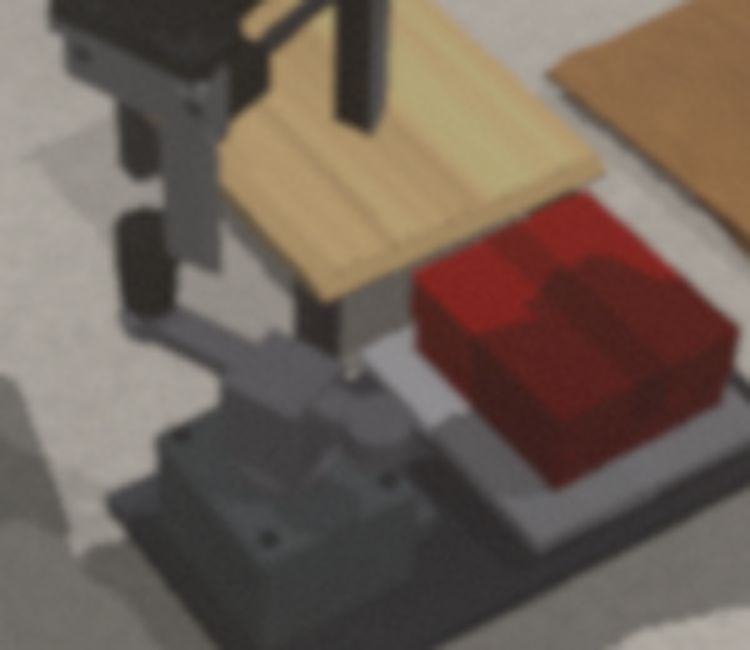

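The crank is seated: the side view shows the hub down on the gearbox. The knob is at (320,158) in the wrist view.

```bash
python3 - <<'E'
from h import *
np.set_printoptions(suppress=True,precision=2)
s=dict(np.load("w5.npz"))
k=plane("wrist",[(321/4+240-.4,152/4+120-.4)],170,s)[0]
h=plane("wrist",[(224/4+239.6,415/4+119.6),(424/4+239.6,415/4+119.6)],127,s)
w=plane("wrist",[(321,302)],126,s)
print(k,h,h[1]-h[0],w)
d=np.array([529.45,-61.35]);v=k[:2]-d;print(np.hypot(*v),np.arctan2(v[1],v[0]))
t=np.arctan2(v[1],v[0])
# platform/box/shelf from this view
print("shelf near corners",plane("wrist",[(430,177),(582,239)],80,s))
print("box", plane("wrist",[(440,210),(553,252),(501,351)],85,s))
E
```

```text
[499.42   2.51 170.  ] [[504.05 -51.76 127.  ]
 [538.36 -35.96 127.  ]] [34.31 15.79  0.  ] [[ 548.84 -103.18  126.  ]]
70.57248555157231 2.0103773460842795
shelf near corners [[593.71  21.96  80.  ]
 [746.01  31.57  80.  ]]
box [[613.9    0.85  85.  ]
 [725.38  10.29  85.  ]
 [737.76 -95.19  85.  ]]
```

Request:
{"name": "apply_moves", "arguments": {"series": [[[-1,2.1,0],[0,0,0],100],[[-2.4,5.1,-1],[0,0,0],100],[[-2.99,6.3,-3.5],[0,0,0],90],[[-2.99,6.32,-6.5],[0,0,0],90],[[-2.99,6.32,-8.8],[0,0,0],80],[[-2.99,6.32,-9.3],[0,0,0],60],[[-2.99,6.32,-9.3],[0,0,0],20],[[-2.99,6.32,-9.3],[0,0,0],10],[[-2.99,6.32,-9.3],[0,0,0],10],[[-2.99,6.32,-9.3],[0,0,0],10]], "grip_force": 20}}

```text
clock: 13.0
eef_pos: [499.7, 2.3, 158.8]
eef_rot: [3.141, -0.0, 0.431]
wrist_force: [-0.6, 0.4, 0.4]
finger_gap: 28.6
```

Request:
{"name": "apply_moves", "arguments": {"series": [[[0,0,0],[0,0,0],10],[[0,0,0],[0,0,0],10],[[0,0,0],[0,0,0],10],[[0,0,0],[0,0,0],10],[[0,0,0],[0,0,0],10],[[0,0,0],[0,0,0],10],[[0,0,0],[0,0,0],10],[[0,0,0],[0,0,0],10],[[0,0,0],[0,0,0],10],[[0,0,0],[0,0,0],10]]}}

```text
clock: 14.25
eef_pos: [499.6, 2.3, 158.4]
eef_rot: [-3.142, 0.0, 0.431]
wrist_force: [-1.2, 1.4, 1.9]
finger_gap: 26.1
```

```bash
cat > circ.py <<'E'
import numpy as np,sys
t0=float(sys.argv[1]);st=float(sys.argv[2]);n=int(sys.argv[3]) if len(sys.argv)>3 else 10
px,py=(float(sys.argv[4]),float(sys.argv[5])) if len(sys.argv)>5 else (None,None)
c=np.array([529.45,-61.35]);r=70
b=np.array([px,py]) if px else c+r*np.array([np.cos(t0),np.sin(t0)])
for i in range(1,n+1):
    t=t0-st*i; q=(c+r*np.array([np.cos(t),np.sin(t)])-b)/10
    print(f"[[{q[0]:.2f}, {q[1]:.2f}, 0], [0, 0, 0], 10],",end=" ")
print("end angle",t)
E
python3 circ.py 2.008 0.2 10
```

```text
[[1.32, 0.46, 0], [0, 0, 0], 10], [[2.70, 0.65, 0], [0, 0, 0], 10], [[4.10, 0.57, 0], [0, 0, 0], 10], [[5.45, 0.20, 0], [0, 0, 0], 10], [[6.70, -0.42, 0], [0, 0, 0], 10], [[7.80, -1.28, 0], [0, 0, 0], 10], [[8.71, -2.34, 0], [0, 0, 0], 10], [[9.39, -3.56, 0], [0, 0, 0], 10], [[9.81, -4.90, 0], [0, 0, 0], 10], [[9.96, -6.29, 0], [0, 0, 0], 10], end angle 0.008000000000000007
```

Request:
{"name": "apply_moves", "arguments": {"series": [[[1.32,0.46,0],[0,0,0],10],[[2.7,0.65,0],[0,0,0],10],[[4.1,0.57,0],[0,0,0],10],[[5.45,0.2,0],[0,0,0],10],[[6.7,-0.42,0],[0,0,0],10],[[7.8,-1.28,0],[0,0,0],10],[[8.71,-2.34,0],[0,0,0],10],[[9.39,-3.56,0],[0,0,0],10],[[9.81,-4.9,0],[0,0,0],10],[[9.96,-6.29,0],[0,0,0],10]]}}

```text
clock: 15.5
eef_pos: [599.8, -61.7, 158.7]
eef_rot: [3.141, -0.001, 0.431]
wrist_force: [1.3, 3.1, 0.6]
finger_gap: 26.1
```

```bash
python3 circ.py 0.008 0.25 10; echo; python3 circ.py -2.492 0.25 10;python3 - <<'E'
from h import *
s=manip.read_state();print(s["clock"],s["eef_pos"],s["wrist_force"],s["moment"],s["finger_gap"])
p,d=manip.camera("side");cv2.imwrite("pics/s6.png",p[:,:,::-1])
E
```

```text
[[-0.20, -1.73, 0], [0, 0, 0], 10], [[-0.83, -3.36, 0], [0, 0, 0], 10], [[-1.84, -4.79, 0], [0, 0, 0], 10], [[-3.17, -5.92, 0], [0, 0, 0], 10], [[-4.74, -6.68, 0], [0, 0, 0], 10], [[-6.45, -7.03, 0], [0, 0, 0], 10], [[-8.19, -6.95, 0], [0, 0, 0], 10], [[-9.86, -6.44, 0], [0, 0, 0], 10], [[-11.35, -5.54, 0], [0, 0, 0], 10], [[-12.57, -4.29, 0], [0, 0, 0], 10], end angle -2.492

[[-0.87, 1.51, 0], [0, 0, 0], 10], [[-1.35, 3.19, 0], [0, 0, 0], 10], [[-1.39, 4.94, 0], [0, 0, 0], 10], [[-1.00, 6.64, 0], [0, 0, 0], 10], [[-0.20, 8.19, 0], [0, 0, 0], 10], [[0.96, 9.49, 0], [0, 0, 0], 10], [[2.40, 10.47, 0], [0, 0, 0], 10], [[4.04, 11.06, 0], [0, 0, 0], 10], [[5.78, 11.23, 0], [0, 0, 0], 10], [[7.51, 10.96, 0], [0, 0, 0], 10], end angle -4.992
15.5 [599.80437442 -61.67253052 158.6945896 ] [1.34434235 3.07237683 0.61853144] [ 0.46295508 -0.27646896  0.01691148] 26.129520721485925
```

View pics/s6.png

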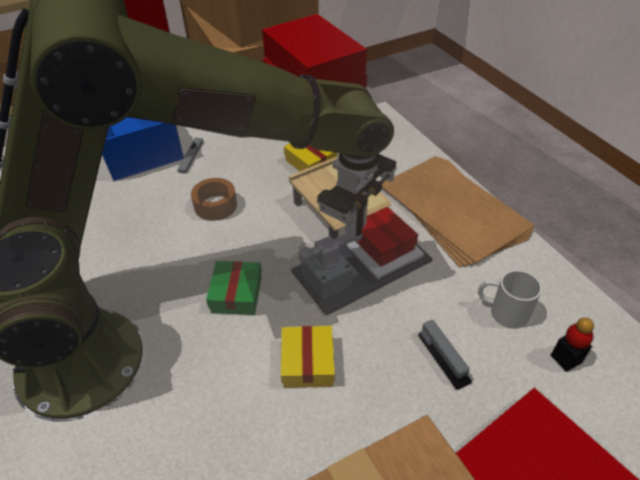

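The side view shows the hand on the knob at (350,235), and the crank arm still seated. The forces are small, so I'll keep winding.

Request:
{"name": "apply_moves", "arguments": {"series": [[[-0.2,-1.73,0],[0,0,0],10],[[-0.83,-3.36,0],[0,0,0],10],[[-1.84,-4.79,0],[0,0,0],10],[[-3.17,-5.92,0],[0,0,0],10],[[-4.74,-6.68,0],[0,0,0],10],[[-6.45,-7.03,0],[0,0,0],10],[[-8.19,-6.95,0],[0,0,0],10],[[-9.86,-6.44,0],[0,0,0],10],[[-11.35,-5.54,0],[0,0,0],10],[[-12.57,-4.29,0],[0,0,0],10]]}}

```text
clock: 16.8
eef_pos: [472.6, -103.1, 158.2]
eef_rot: [-3.141, -0.001, 0.431]
wrist_force: [14.6, 7.4, -7.5]
finger_gap: 26.1
```

Request:
{"name": "apply_moves", "arguments": {"series": [[[-0.87,1.51,0],[0,0,0],10],[[-1.35,3.19,0],[0,0,0],10],[[-1.39,4.94,0],[0,0,0],10],[[-1.0,6.64,0],[0,0,0],10],[[-0.2,8.19,0],[0,0,0],10],[[0.96,9.49,0],[0,0,0],10],[[2.4,10.47,0],[0,0,0],10],[[4.04,11.06,0],[0,0,0],10],[[5.78,11.23,0],[0,0,0],10],[[7.51,10.96,0],[0,0,0],10]]}}

```text
clock: 18.05
eef_pos: [548.6, 6.7, 158.3]
eef_rot: [-3.14, 0.001, 0.432]
wrist_force: [-3.2, -1.9, 2.4]
finger_gap: 26.4
```

```bash
python3 circ.py -4.992 0.3 10; echo; python3 circ.py -7.992 0.3 10;echo;python3 circ.py -10.992 0.25 10;python3 - <<'E'
from h import *
s=manip.read_state();print(s["clock"],s["eef_pos"],s["wrist_force"],s["finger_gap"])
p,d=manip.camera("side");crop(0,p,270,150,180,150,4,"pics/s7.png")
E
```

```text
[[1.90, -0.87, 0], [0, 0, 0], 10], [[3.46, -2.27, 0], [0, 0, 0], 10], [[4.54, -4.06, 0], [0, 0, 0], 10], [[5.04, -6.09, 0], [0, 0, 0], 10], [[4.92, -8.18, 0], [0, 0, 0], 10], [[4.18, -10.14, 0], [0, 0, 0], 10], [[2.90, -11.79, 0], [0, 0, 0], 10], [[1.19, -12.99, 0], [0, 0, 0], 10], [[-0.80, -13.64, 0], [0, 0, 0], 10], [[-2.89, -13.66, 0], [0, 0, 0], 10], end angle -7.992

[[-2.01, 0.59, 0], [0, 0, 0], 10], [[-3.75, 1.75, 0], [0, 0, 0], 10], [[-5.07, 3.38, 0], [0, 0, 0], 10], [[-5.85, 5.32, 0], [0, 0, 0], 10], [[-6.02, 7.40, 0], [0, 0, 0], 10], [[-5.57, 9.45, 0], [0, 0, 0], 10], [[-4.54, 11.27, 0], [0, 0, 0], 10], [[-3.01, 12.70, 0], [0, 0, 0], 10], [[-1.13, 13.61, 0], [0, 0, 0], 10], [[0.94, 13.93, 0], [0, 0, 0], 10], end angle -10.992

[[1.73, -0.21, 0], [0, 0, 0], 10], [[3.36, -0.84, 0], [0, 0, 0], 10], [[4.78, -1.86, 0], [0, 0, 0], 10], [[5.90, -3.20, 0], [0, 0, 0], 10], [[6.66, -4.77, 0], [0, 0, 0], 10], [[7.01, -6.48, 0], [0, 0, 0], 10], [[6.92, -8.22, 0], [0, 0, 0], 10], [[6.40, -9.89, 0], [0, 0, 0], 10], [[5.49, -11.38, 0], [0, 0, 0], 10], [[4.23, -12.59, 0], [0, 0, 0], 10], end angle -13.492
18.05 [548.6136919    6.73540013 158.31472169] [-3.22612204 -1.86772524  2.35175159] 26.380792771491414
```

View pics/s7.png

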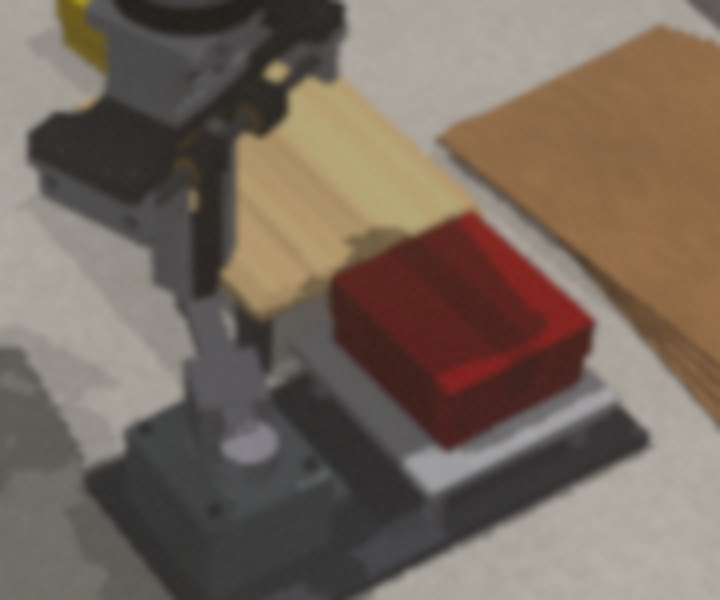

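Request:
{"name": "apply_moves", "arguments": {"series": [[[1.9,-0.87,0],[0,0,0],10],[[3.46,-2.27,0],[0,0,0],10],[[4.54,-4.06,0],[0,0,0],10],[[5.04,-6.09,0],[0,0,0],10],[[4.92,-8.18,0],[0,0,0],10],[[4.18,-10.14,0],[0,0,0],10],[[2.9,-11.79,0],[0,0,0],10],[[1.19,-12.99,0],[0,0,0],10],[[-0.8,-13.64,0],[0,0,0],10],[[-2.89,-13.66,0],[0,0,0],10]]}}

```text
clock: 19.35
eef_pos: [518.4, -131.0, 158.2]
eef_rot: [-3.141, 0.0, 0.43]
wrist_force: [4.5, 8.0, -3.0]
finger_gap: 26.3
```

Request:
{"name": "apply_moves", "arguments": {"series": [[[-2.01,0.59,0],[0,0,0],10],[[-3.75,1.75,0],[0,0,0],10],[[-5.07,3.38,0],[0,0,0],10],[[-5.85,5.32,0],[0,0,0],10],[[-6.02,7.4,0],[0,0,0],10],[[-5.57,9.45,0],[0,0,0],10],[[-4.54,11.27,0],[0,0,0],10],[[-3.01,12.7,0],[0,0,0],10],[[-1.13,13.61,0],[0,0,0],10],[[0.94,13.93,0],[0,0,0],10]]}}

```text
clock: 20.6
eef_pos: [528.4, 9.3, 158.3]
eef_rot: [-3.14, 0.002, 0.431]
wrist_force: [-2.6, -1.3, 2.0]
finger_gap: 26.1
```

Request:
{"name": "apply_moves", "arguments": {"series": [[[1.73,-0.21,0],[0,0,0],10],[[3.36,-0.84,0],[0,0,0],10],[[4.78,-1.86,0],[0,0,0],10],[[5.9,-3.2,0],[0,0,0],10],[[6.66,-4.77,0],[0,0,0],10],[[7.01,-6.48,0],[0,0,0],10],[[6.92,-8.22,0],[0,0,0],10],[[6.4,-9.89,0],[0,0,0],10],[[5.49,-11.38,0],[0,0,0],10],[[4.23,-12.59,0],[0,0,0],10]]}}

```text
clock: 21.85
eef_pos: [570.7, -118.2, 158.6]
eef_rot: [3.141, -0.0, 0.431]
wrist_force: [2.8, 1.8, 1.8]
finger_gap: 26.0
```

```bash
python3 - <<'E'
from h import *
s=manip.read_state();print(s["clock"],s["eef_pos"],s["wrist_force"],s["finger_gap"])
p,d=manip.camera("side");np.save("side8.npy",p);np.save("side8d.npy",d);crop(0,p,300,140,160,120,5,"pics/s8.png")
p,d=manip.camera("scene");np.save("scene8.npy",p);np.save("scene8d.npy",d);crop(0,p,260,220,200,140,4,"pics/sc8.png")
E
```

```text
21.85 [ 570.6816994  -118.1788202   158.60297204] [2.75945194 1.77482371 1.76262605] 26.002185407633473
```

View pics/s8.png

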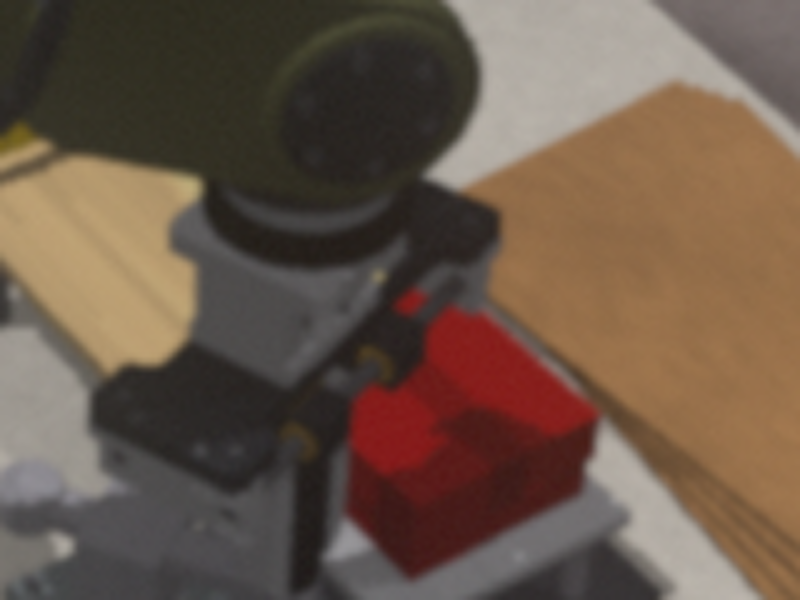

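View pics/sc8.png

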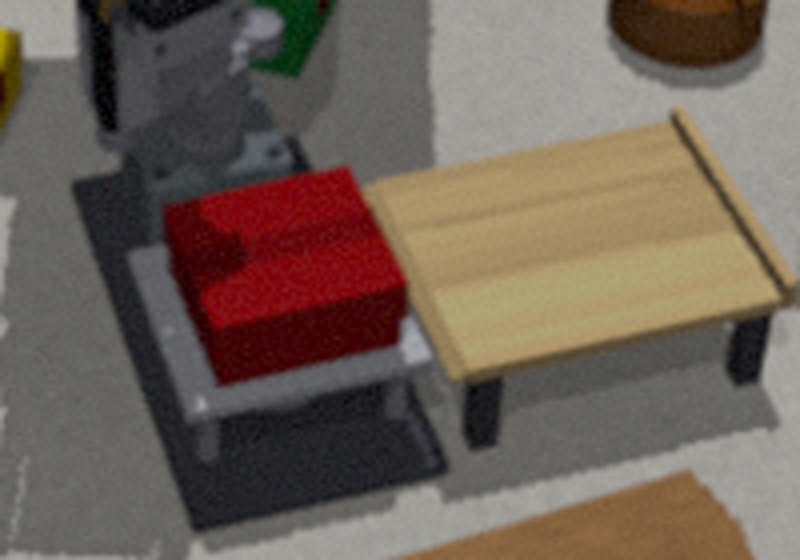

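```bash
cat > lev.py <<'E'
from h import *
from scipy.spatial.transform import Rotation as R
def cloud(n,d,st=None):
    K,D,i=info(n); v,u=np.nonzero(d>0); q=cv2.undistortPoints(np.c_[u,v].astype(float).reshape(-1,1,2),K,D).reshape(-1,2)
    P=np.c_[q,np.ones(len(q))]*d[v,u][:,None]; T=wT(n,st); return P@T[:3,:3].T+T[:3,3],u,v
C=np.array([529.45,-61.35]);A=0.07;ex=np.array([np.cos(A),np.sin(A)]);ey=np.array([-ex[1],ex[0]])
PC=C+150*ex;SC=PC+175*ey
def lev(n,d,zmin=20,st=None):
    P,u,v=cloud(n,d,st); 
    for nm,c,hx,hy,lo,hi in (("box",PC,35,40,60,150),("shelf",SC,60,80,60,100),):
        q=P[:,:2]-c;a=q@ex;b=q@ey;m=(abs(a)<hx)&(abs(b)<hy)&(P[:,2]>lo)&(P[:,2]<hi);print(n,nm,m.sum(),np.median(P[m,2]),P[m,2].std())
    q=P[:,:2]-PC;a=q@ex;b=q@ey;m=(abs(a)<62)&(abs(b)<67)&((a>56)|(b<-61)|(a<-58))&(P[:,2]>25)&(P[:,2]<95)
    h,e=np.histogram(P[m,2],np.arange(25,96,2));k=h.argmax();mm=m&(abs(P[:,2]-e[k]-1)<4);print(n,"plat",mm.sum(),np.median(P[mm,2]))
if __name__=="__main__":
    print(PC,SC)
    for f in ("scene0.npy","scene8d.npy"): lev("scene",np.load(f))
    for f in ("side0.npy","side8d.npy"): lev("side",np.load(f))
E
python3 lev.py
```

```text
[679.08265004 -50.8585729 ] [666.84265175 123.71285214]
scene box 809 85.90103791880495 1.9944537378475038
scene shelf 2514 74.65786282536044 2.041464322801098
scene plat 204 35.577721343716235
scene box 809 124.87787729866454 1.836436138522713
scene shelf 2495 74.71892145751815 2.0843297052344396
scene plat 228 74.4381191593784
side box 809 83.6619441691887 1.714573374037596
side shelf 2161 72.58957247075523 1.8137427063043134
side plat 186 33.96597824075809
side box 605 122.47228008913385 1.6580098955416636
side shelf 829 72.60968320628012 1.8559724370114796
side plat 163 72.40668918417339
```

```bash
python3 - <<'E'
from lev import *
np.set_printoptions(suppress=True,precision=2)
for n,f in (("scene","scene0.npy"),("side","side0.npy"),("scene","scene8d.npy")):
    P,u,v=cloud(n,np.load(f))
    q=P[:,:2]-SC;a=q@ex;b=q@ey;m=(abs(a)<75)&(abs(b)<85)&(P[:,2]>60)&(P[:,2]<95)
    A_=np.c_[a[m],b[m],np.ones(m.sum())];print(n,f,np.linalg.lstsq(A_,P[m,2],rcond=None)[0])
    print(" by y:",[round(float(np.median(P[m&(abs(b-t)<6),2])),1) for t in (-84,-60,-30,0,30,60,80)])
    t=(abs(P[:,0]-330)<30)&(abs(P[:,1]+150)<40)&(P[:,2]<20);print(" table",np.median(P[t,2]),t.sum())
    q=P[:,:2]-PC;aa=q@ex;bb=q@ey;mb=(abs(aa)<85)&(bb>-85)&(bb<115)
    t=(abs(aa-0)<200)&(abs(bb)<400)&(abs(P[:,2])<8);print(" table2",np.median(P[t,2]))
a=np.load("scene0_rgb.npy");b=np.load("side0_rgb.npy")
crop(0,a,345,240,120,80,6,"pics/shA.png");crop(0,b,285,150,120,90,6,"pics/shB.png")
E
```

```text
scene scene0.npy [-0.   -0.   74.65]
 by y: [74.7, 74.7, 74.6, 74.7, 74.6, 74.4, 74.8]
 table 1.8880145010533624 218
 table2 1.2301024194073307
side side0.npy [ 0.   -0.   72.57]
 by y: [72.9, 72.4, 72.4, 72.6, 72.4, 72.5, 72.5]
 table -0.542113319727946 991
 table2 -0.11986785681068568
scene scene8d.npy [-0.  -0.  74.7]
 by y: [74.8, 74.5, 74.7, 74.5, 74.4, 74.8, 74.5]
 table 2.4620513104446218 217
 table2 1.2231719111608754
```

View pics/shA.png

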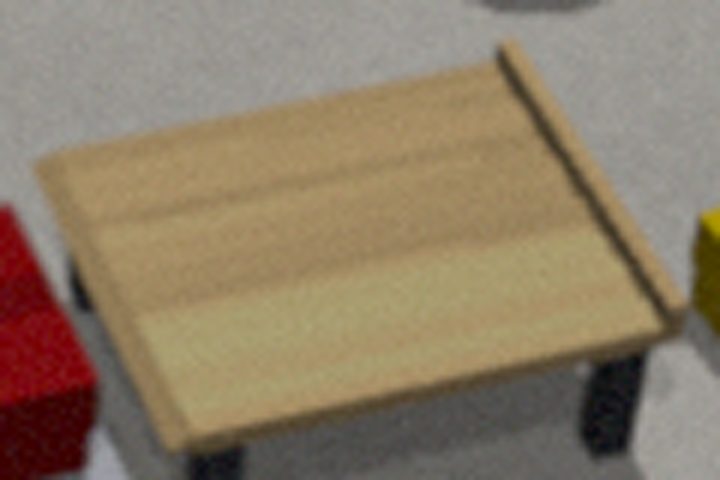

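View pics/shB.png

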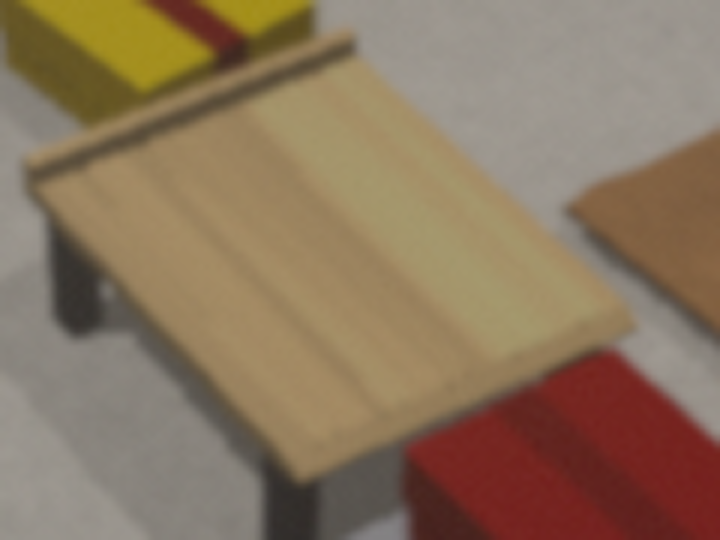

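Both depth cameras give the shelf top at about 73.5 mm, within the 64 to 80 mm range, and the platform is 0.2–0.3 mm below it. I'll wind about 0.25 rad more (+0.6 mm), so the box meets no step up, then release the knob.

```bash
python3 circ.py -13.492 0.125 2; python3 - <<'E'
from lev import *
np.set_printoptions(suppress=True,precision=2)
p=np.load("scene8.npy");hsv=cv2.cvtColor(p,cv2.COLOR_RGB2HSV)
P,u,v=cloud("scene",np.load("scene8d.npy"))
q=P[:,:2]-PC;a=q@ex;b=q@ey
m=(abs(a)<80)&(abs(b)<80)&(abs(P[:,2]-124.9)<4)
X=P[m][:,:2].astype(np.float32);r=cv2.minAreaRect(X);print(r,cv2.boxPoints(r),(np.array(r[0])-PC)@ex,(np.array(r[0])-PC)@ey)
E
```

```text
[[-0.73, -0.48, 0], [0, 0, 0], 10], [[-1.51, -0.87, 0], [0, 0, 0], 10], end angle -13.742
((684.1871337890625, -48.73371887207031), (105.89346313476562, 111.5774154663086), 5.602717399597168) [[ 626.05    1.62]
 [ 636.94 -109.43]
 [ 742.33  -99.09]
 [ 731.43   11.96]] 5.240601212503035 1.762628132587055
```

Request:
{"name": "apply_moves", "arguments": {"series": [[[-0.73,-0.48,0],[0,0,0],10],[[-1.51,-0.87,0],[0,0,0],10],[[-1.51,-0.87,0],[0,0,0],10],[[-1.51,-0.87,0],[0,0,0],10],[[-1.51,-0.87,0],[0,0,0],60],[[-1.51,-0.87,0],[0,0,0],60],[[-1.51,-0.87,0],[0,0,0],60],[[-1.51,-0.87,0],[0,0,0],60],[[-1.51,-0.87,3],[0,0,0],60],[[-1.51,-0.87,7],[0,0,0],60]]}}

```text
clock: 23.2
eef_pos: [555.9, -125.6, 228.5]
eef_rot: [-3.14, 0.002, 0.431]
wrist_force: [0.3, -0.5, 0.4]
finger_gap: 56.5
```

Request:
{"name": "apply_moves", "arguments": {"series": [[[0,0,2],[0,0,-0.1],60],[[1,-1,2],[0,0,-0.2],60],[[5,-2,2],[0,0,-0.3],60],[[9,-2.5,2],[0,0,-0.36],60],[[12.5,-2.5,2],[0,0,-0.36],60],[[13.5,-2.5,2],[0,0,-0.36],60],[[13.5,-2.5,2],[0,0,-0.36],60],[[13.5,-2.5,2],[0,0,-0.36],60],[[13.5,-2.5,2],[0,0,-0.36],60],[[13.5,-2.5,2],[0,0,-0.36],60]]}}

```text
clock: 24.45
eef_pos: [691.1, -150.9, 248.9]
eef_rot: [3.141, -0.0, 0.071]
wrist_force: [0.2, -0.2, -0.4]
finger_gap: 56.3
```

```bash
python3 - <<'E'
from lev import *
np.set_printoptions(suppress=True,precision=2)
s=manip.read_state();print(s["clock"],s["eef_pos"],s["eef_rot"],s["wrist_force"],s["finger_gap"])
p,d=manip.camera("scene");lev("scene",d);cv2.imwrite("pics/sc9.png",p[:,:,::-1])
P,u,v=cloud("scene",d);q=P[:,:2]-PC;a=q@ex;b=q@ey
m=(abs(a)<80)&(abs(b)<80)&(abs(P[:,2]-125.2)<4)
r=cv2.minAreaRect(P[m][:,:2].astype(np.float32));print(r)
p,d=manip.camera("side");lev("side",d);crop(0,p,270,170,150,130,5,"pics/s9.png")
E
```

```text
24.45 [ 691.09 -150.87  248.88] [ 3.14 -0.    0.07] [ 0.16 -0.23 -0.45] 56.2909875274094
scene box 819 125.51159305718363 1.9067797484797515
scene shelf 2510 74.66614328547223 1.99637811908324
scene plat 210 74.78604093098795
((684.796630859375, -48.81957244873047), (106.36945343017578, 111.7427978515625), 4.496310234069824)
side box 835 123.37238488270953 1.6208877138869393
side shelf 2098 72.4560318106341 1.7942979954014973
side plat 186 73.25257430612834
```

View pics/sc9.png

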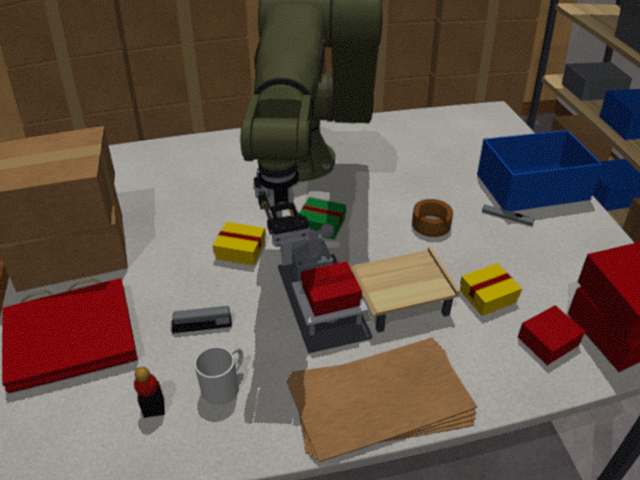

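View pics/s9.png

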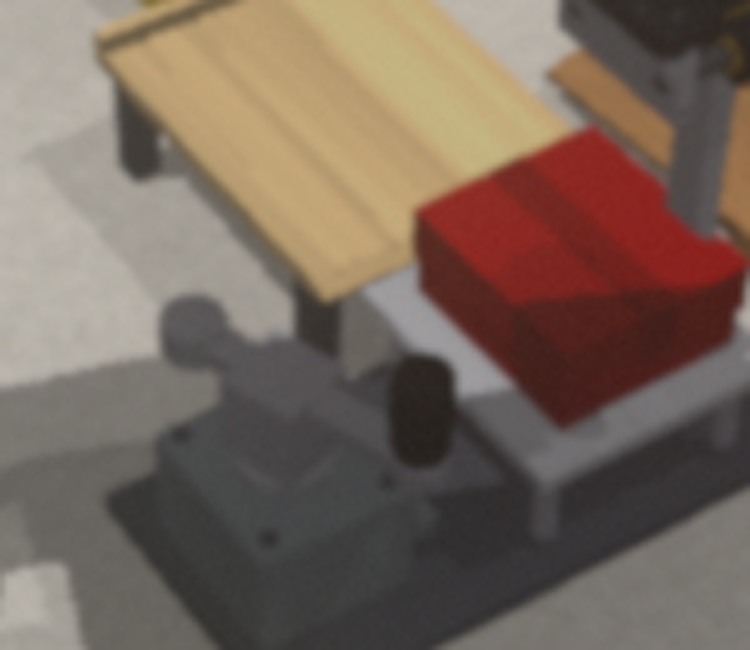

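Request:
{"name": "apply_moves", "arguments": {"series": [[[0,0,-4],[0,0,0],60],[[0,0,-9],[0,0,0],60],[[0,0,-12.5],[0,0,0],60],[[0,0,-13.7],[0,0,0],60],[[0,0,-13.7],[0,0,0],60],[[-0.05,0.8,-13.7],[0,0,0],60],[[-0.1,1.6,-13.7],[0,0,0],60],[[-0.15,2.3,-13.7],[0,0,0],60],[[-0.2,2.9,-13.7],[0,0,0],60],[[-0.2,2.9,-13.7],[0,0,0],60]]}}

```text
clock: 25.8
eef_pos: [689.3, -121.3, 111.6]
eef_rot: [-3.142, -0.0, 0.072]
wrist_force: [0.8, 0.5, 0.4]
finger_gap: 56.2
```

```bash
python3 - <<'E'
from lev import *
np.set_printoptions(suppress=True,precision=2)
s=manip.read_state();print(s["clock"],s["eef_pos"],s["wrist_force"])
p,d=manip.camera("scene");crop(0,p,240,230,160,120,5,"pics/sc10.png")
P,u,v=cloud("scene",d);q=P[:,:2]-SC;a=q@ex;b=q@ey
m=(abs(a)<60)&(P[:,2]>78)&(P[:,2]<92)&(b>60)&(b<120);print("stop y",np.percentile(b[m],[2,10,50,98]))
m=(abs(b)<60)&(abs(P[:,2]-74.7)<4)&(abs(a)<110);print("shelf x",np.percentile(a[m],[0.5,99.5]))
m=(abs(a)<60)&(abs(P[:,2]-74.7)<4)&(b>-110)&(b<120);print("shelf y",np.percentile(b[m],[0.3,1,99,99.7]))
E
```

```text
25.8 [ 689.34 -121.25  111.57] [0.78 0.5  0.35]
stop y [ 62.97  87.16 100.09 107.25]
shelf x [-80.02  83.16]
shelf y [-108.22  -98.46   98.71  100.34]
```

View pics/sc10.png

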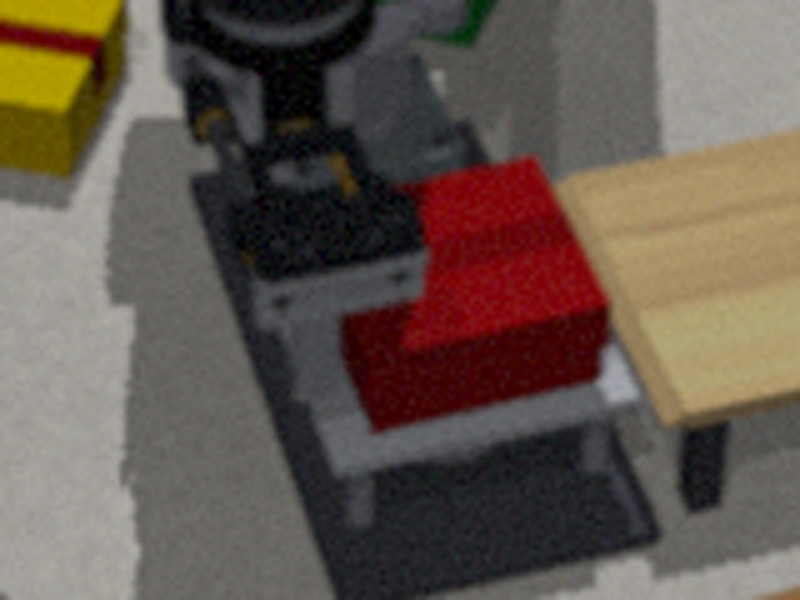

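The fingers are just behind the box's -y face, and the shelf extents match my frame to about 2 mm. I'll push along the lift's +y.

Request:
{"name": "apply_moves", "arguments": {"series": [[[-0.04,0.6,0],[0,0,0],60],[[-0.1,1.4,0],[0,0,0],60],[[-0.15,2.2,0],[0,0,0],60],[[-0.22,3.1,0],[0,0,0],60],[[-0.28,4,0],[0,0,0],60],[[-0.35,5,0],[0,0,0],60],[[-0.42,6,0],[0,0,0],60],[[-0.49,7,0],[0,0,0],60],[[-0.56,8,0],[0,0,0],60],[[-0.56,8,0],[0,0,0],60]]}}

```text
clock: 27.1
eef_pos: [683.7, -40.7, 111.5]
eef_rot: [-3.141, -0.0, 0.072]
wrist_force: [0.3, 0.7, 0.5]
finger_gap: 56.3
```

```bash
python3 - <<'E'
from lev import *
np.set_printoptions(suppress=True,precision=2)
s=manip.read_state();print(s["clock"],s["eef_pos"],s["wrist_force"])
p,d=manip.camera("scene");crop(0,p,240,220,200,140,4,"pics/sc11.png");lev("scene",d)
P,u,v=cloud("scene",d);q=P[:,:2]-SC;a=q@ex;b=q@ey
hsv=cv2.cvtColor(p,cv2.COLOR_RGB2HSV)[v,u];red=((hsv[:,0]<8)|(hsv[:,0]>172))&(hsv[:,1]>120)
m=red&(abs(a)<90)&(abs(b)<260)&(abs(P[:,2]-125.2)<5)
r=cv2.minAreaRect(P[m][:,:2].astype(np.float32));print(r,[(np.array(r[0])-SC)@ex,(np.array(r[0])-SC)@ey])
E
```

```text
27.1 [683.7  -40.69 111.53] [0.35 0.75 0.46]
scene box 594 75.4244585249752 11.190542193606396
scene shelf 1808 74.66711346752709 3.5953491819330403
scene plat 242 75.34142156919222
((680.2716064453125, 23.57103729248047), (106.07355499267578, 108.98979949951172), 4.109622955322266) [np.float64(6.391863516420807), np.float64(-100.83582690114598)]
```

View pics/sc11.png

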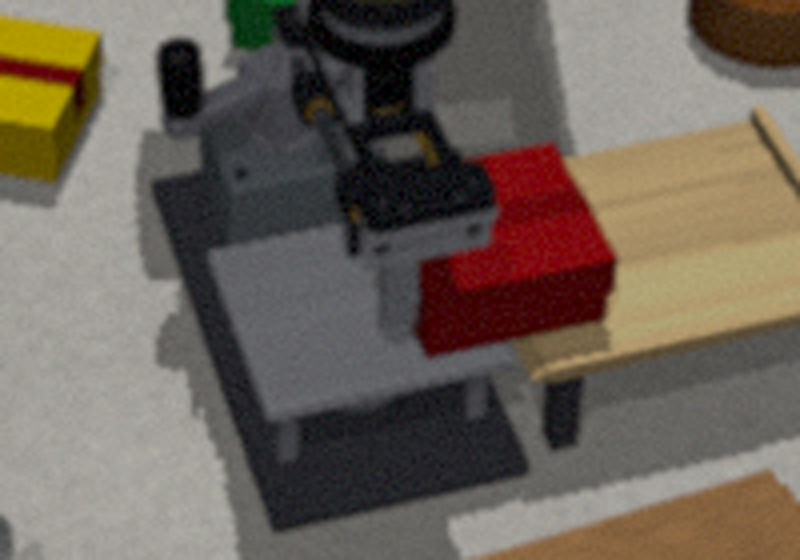

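The box now straddles the gap, flat and straight, at shelf-frame y ≈ -101 and x ≈ +6. I'll push about 100 mm more.

Request:
{"name": "apply_moves", "arguments": {"series": [[[-0.05,0.7,0],[0,0,0],60],[[-0.13,1.8,0],[0,0,0],60],[[-0.21,3,0],[0,0,0],60],[[-0.29,4.2,0],[0,0,0],60],[[-0.38,5.4,0],[0,0,0],60],[[-0.46,6.6,0],[0,0,0],60],[[-0.54,7.8,0],[0,0,0],60],[[-0.62,8.9,0],[0,0,0],60],[[-0.67,9.6,0],[0,0,0],60],[[-0.7,10,0],[0,0,0],60]]}}

```text
clock: 28.4
eef_pos: [676.7, 58.6, 111.5]
eef_rot: [3.142, -0.0, 0.071]
wrist_force: [0.1, -3.0, -0.9]
finger_gap: 56.1
```

Request:
{"name": "apply_moves", "arguments": {"series": [[[0,0,0],[0,0,0],60],[[0.03,-0.4,0],[0,0,0],60],[[0.1,-1.5,0],[0,0,0],60],[[0.2,-3,0],[0,0,0],60],[[0.25,-4,1],[0,0,0],60],[[0.25,-4.5,4],[0,0,0],60],[[0.25,-5,8],[0,0,0],60],[[0.25,-5,12],[0,0,0],60],[[0,-8,15],[0,0,0],60],[[-3,-12,16],[0,0,0],60]]}}

```text
clock: 29.65
eef_pos: [647.1, -62.8, 273.8]
eef_rot: [3.141, -0.003, 0.072]
wrist_force: [0.3, -0.6, -0.2]
finger_gap: 56.7
```

```bash
python3 - <<'E'
from lev import *
np.set_printoptions(suppress=True,precision=2)
s=manip.read_state();print(s["clock"],s["eef_pos"],s["wrist_force"])
for n in("scene","side"):
    p,d=manip.camera(n);cv2.imwrite(f"pics/{n}12.png",p[:,:,::-1]);lev(n,d)
    P,u,v=cloud(n,d);q=P[:,:2]-SC;a=q@ex;b=q@ey
    hsv=cv2.cvtColor(p,cv2.COLOR_RGB2HSV)[v,u];red=((hsv[:,0]<8)|(hsv[:,0]>172))&(hsv[:,1]>120)
    m=red&(abs(a)<90)&(abs(b)<260)&(abs(P[:,2]-124)<5)
    r=cv2.minAreaRect(P[m][:,:2].astype(np.float32));print(r,[(np.array(r[0])-SC)@ex,(np.array(r[0])-SC)@ey],np.median(P[m,2]))
    m&=(P[:,2]>110);A_=np.c_[a[m],b[m],np.ones(m.sum())];print("tilt",np.linalg.lstsq(A_,P[m,2],rcond=None)[0])
E
```

```text
29.65 [647.14 -62.78 273.84] [ 0.27 -0.61 -0.18]
scene box 799 75.38280689283079 2.0195705639267594
scene shelf 1041 76.22925787595204 7.675703982899795
scene plat 272 75.22935124317848
((675.871826171875, 121.39148712158203), (105.35289001464844, 113.15282440185547), 2.59075665473938) [np.float64(8.844699092644214), np.float64(-2.9472061689162348)] 124.57184758579041
tilt [ -0.01  -0.   124.58]
side box 815 73.29315779386445 1.8312384099489873
side shelf 1134 73.72680634905487 8.285653559259165
side plat 276 73.21655731736786
((670.9949951171875, 122.47559356689453), (102.37771606445312, 115.59455108642578), 4.001204490661621) [np.float64(4.05563688757657), np.float64(-1.5246552500647763)] 122.47416744615566
tilt [  0.    -0.   122.47]
```

View pics/scene12.png

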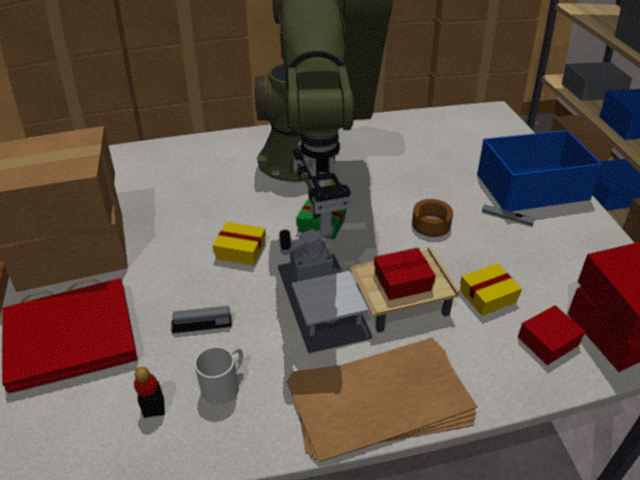

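View pics/side12.png

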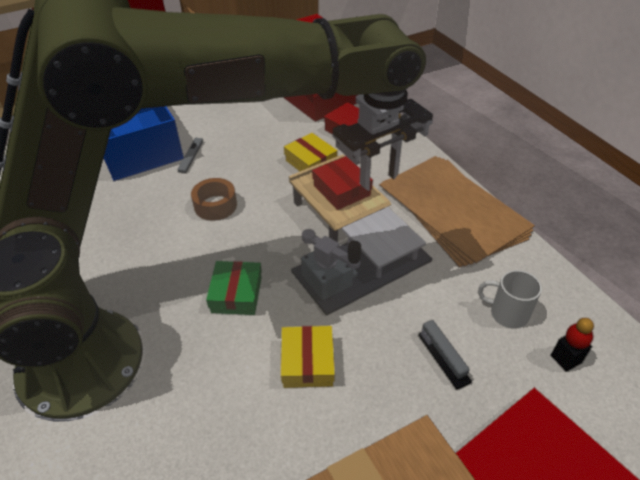

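The box is at about (+6, -2) mm on the shelf, flat. The platform is about +0.7 mm, the crank is seated, and the tape roll and stapler are where they were. I'll let the arm settle, then hand in.

Request:
{"name": "apply_moves", "arguments": {"series": [[[0,0,1],[0,0,0],60],[[0,0,1],[0,0,0],60],[[0,0,1],[0,0,0],60],[[0,0,1],[0,0,0],60],[[0,0,1],[0,0,0],60],[[0,0,1],[0,0,0],60],[[0,0,1],[0,0,0],60],[[0,0,1],[0,0,0],60],[[0,0,1],[0,0,0],60],[[0,0,1],[0,0,0],60]]}}

```text
clock: 31.0
eef_pos: [646.7, -61.8, 281.4]
eef_rot: [-3.142, 0.0, 0.071]
wrist_force: [-0.4, 0.4, 0.8]
finger_gap: 56.7
```

```bash
python3 - <<'E'
from cell import manip
s=manip.read_state();print(s["clock"],s["wrist_force"]);print(manip.sign_off())
E
```

```text
31.0 [-0.40303957  0.39751377  0.81161891]
the job is handed in; nothing more can be done
None
```

I seated the crank on the shaft and wound it about 15.7 rad (2.5 turns) clockwise by the knob. I then pushed the gift box across onto the shelf with the open fingers and handed the job in at 31 s. `sign_off` gives no verdict.

What the last checks showed:
- **Gift box:** flat on the shelf, about 4–9 mm across from its centre and 2–3 mm short of it towards the platform.
- **Platform:** 0.7–0.8 mm above the shelf in both cameras, well inside the 4 mm limit.
- **Crank and bystanders:** the crank looked seated, and the tape roll and stapler looked unmoved, judged by eye in the pictures.
- **Arm:** clear of everything, with wrist force near zero.

**Disagreements:** The shelf top measured about 73.5 mm, not 80 mm, so I took "64 to 80 mm" as a range and levelled to the measured shelf. The two cameras differ by about 2 mm in absolute height, and by 5 mm on how far across the box sits. Wrist force rose to about 18 N at one point while winding.

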